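# Measure a dry foot bone on a bone measuring board

## Robot

A 7-joint arm with a two-finger parallel gripper is mounted at the origin on the work surface. World frame = base frame: x ahead of the robot, y to its left, z up, the work surface at z = 0. Lengths are in m, angles in rad, forces in N, time in s.
With the tool pointing down it reaches from about 0.425 to 0.925 m from the base axis. Payload 6.8 kg.
Tool frame: the origin (TCP) lies at the centre of the arm's flange, where the gripper is bolted on; the fingertips stand 173 mm ahead of it and the grasp point (between the pads) lies 155 mm ahead of it; z points along the fingers, y is the direction in which the jaws open and shut (so a half turn about z gives the same grasp; the last joint's range is limited). The gripper opens to 85 mm and grips with 20 to 120 N. Pads are 22 mm wide; open, the fingers measure 114 mm over their backs; the gripper's body (76 mm by 85 mm) begins 54 mm behind the grasp point. The pads swing forward as they close: fully open they stand 13 mm farther back than shut.
Start: joints at [-0.108, 0.477, 0.022, 1.555, -0.011, 1.109, -0.083], TCP at [0.675, 0, 0.405] pointing down, gripper open.
Joint ranges: [-2.96, 2.96], [-0.34, 2.1], [-1.41, 1.46], [0.24, 2.44], [-1.37, 4.51], [0.17, 1.92], [-2.96, 2.96]. Speed limits (rad/s): [2.39, 2.39, 3.14, 3.14, 3.14, 3.14, 3.14].

## Interface

Orientations are given as a rotation vector (axis times angle).
In Python, from bench import readout, grab_frame, camera_model, r gives the robot as it stands.
- The arm moves only by the tool apply_moves, never from a script. Its argument "deltas" is a list of rows, each an object with "xyz": the shift along the world's x, y, z in m, a list of three; "turn": the turn about the world's z in rad. In form: [{"xyz": [dx, dy, dz], "turn": turn}, ...]. A call has 1 to 12 rows; each row shifts and turns the commanded pose from where the row before left it; what a row does not reach is not made up. A row lasts 1/12 s, in which the tool goes at most 41.7 mm and 7.16 degrees, less where a joint would pass 70% of its speed; a pose out of reach is approached as far as the arm can. A call with a gripper value outside its range is refused whole. "claw" is the gripper's target within -1 to 1 (shut at 1, half-way at 0, fully open at -1), set as the call begins (left out, the last holds). The fingers move at their own pace and stop on an object; "squeeze" is the grip in N (left out, the last holds). Time passes only in rows, so rows that do not move let the fingers close. It gives the time, the measured TCP pose, the force and the opening at its end, in the units of the state.
- readout.get_obs(): the state, without advancing time (a new reading comes with each control period).
- grab_frame(name): name is "scene" or "side" or "wrist"; returns the picture (420x560x3 uint8, red, green, blue); there is no depth.
- camera_model(name): a dict with "intrinsics" (3x3 intrinsics, pixels), "k1" (the pictures are not rectified: a ray, as slopes to the right and down, at radius r is drawn at 1 + k1 r^2 times it, then the intrinsics apply), "R" (3x3) and "t" (3): a world point X has camera coordinates R X + t. Camera axes: x right, y down, z forward; pixel columns grow to the right and rows downward; lengths in m; the calibration is good to about 2 mm. A picture is of the moment at which its call begins: read the wrist's pose just before it. camera_model takes no time and is no camera call; for the wrist camera it gives the pose at the moment of the call.
- r.hand_in(): hands the job in, once; it reports no verdict.
The state is a dict: "clock": time; "joints": joint angles; "qvel": joint speeds; "tau": joint torques, N m; "tcp_pos": TCP position; "orientation": TCP orientation; "contact_force": force on the tool from outside, world axes, zero at the start; "moment": the same for the moment, N m; "grip_width": finger opening in m.
Only numpy, scipy, OpenCV 4.12 (cv2) and the standard library are available. Lean on these libraries where they do the work, as an engineer would, in place of code of your own. Each camera call takes 0.05 s, during which the arm holds its last target.

## Task

Measure the long foot bone: take it from the steel tray and lay it lengthwise on the bed of the measuring board, between the two upright plates, and let it go. Then rest a fingertip on top of the knurled thumbwheel and roll the carriage up, stroke by stroke, until both plates bear on the bone's ends with a light measuring force of about 6 N, and leave it closed on the bone without play. Move the carriage only by its thumbwheel, never by pushing it; do not squeeze the brittle bone (12 N would crack it), and leave everything else as it lies.

Things in the scene. Friction and masses are not known exactly. Their poses are not given: they have to be found in the camera images.
- metatarsal: The long foot bone to measure: bone-coloured, 70 mm long, stiff and brittle, about 30 g. Origin: middle of its length, on its underside as it lies. Its x axis runs along it: blocky base (21 wide, 19 high, flat end) at x = -35 mm, knuckle head (25 wide, 19 high) at +35 mm, round 13 mm shaft between, its axis 10 mm above the origin. Lies stably; grip it across the shaft at the origin. Either end may face the head plate.
- board: Bone measuring board, fixed: aluminium base 120 x 300 x 14 mm. Origin: centre of its underside; z up, y along the board towards the fixed head plate, x across it. Bed: top face at z = 14 mm, x from -18 to 58 mm, free for the bone; its middle line is x = 20 mm. A steel rack and the carriage run along x = -40 mm (carriage block: 34 mm wide, top at z = 43 mm, 108 mm long).
- head_plate: Fixed upright steel plate at the board's end, 116 wide, 12 thick, 50 mm high. Origin: middle of its measuring face, at bed height (board x = 0, y = 138, z = 14 mm). Axes as the board's; the face looks along -y.
- foot_plate: Upright steel plate on the carriage, 76 wide (board x -18 to 58 mm), 8 thick, 46 mm high, parallel to the head plate. Origin: at board x = 0, bed height, on its measuring face, which looks along +y to the head plate; the plate lies behind it (-y). Axes as the board's.
- carriage (a joint): The gap between the faces of the two plates, m (0 = touching, at most 0.145); the carriage slides along the board's y, closing towards +y. It stays where it is left: about 5 N of sliding friction.
- wheel: Sharply knurled, grippy steel thumbwheel, 28 mm across, 9 wide, sunk in the carriage: only its top 7 mm stands out, too little to pinch. Origin: hub, at board x = -40 mm, 43 mm behind the foot plate's face; rim top 14 mm above it (50 over the table). Axle along board x, geared to the rack: a fingertip dragging the rim's top along +y moves the carriage a third as far; plate force = 3 x drag - 5 N.
- tray: Shallow steel tray, fixed, 230 x 180 mm, walls 16 mm high, 3 mm thick, floor 3 mm; holds both bones and the forceps. Origin: centre of its underside.
- phalanx: The other, short bone, 40 mm long, shaft 10 mm: leave it in the tray. Origin: middle of its underside, x along it.
- forceps: Steel forceps, 135 mm, in the tray: leave it. Origin: its middle, x along it.
- scissors: Steel dissecting scissors, 150 mm, on the bench: leave them. Origin: near their pivot.
- jar: Specimen jar, 64 mm across, 85 mm high: leave it. Origin: centre of its underside.
- petri: Flat round glass dish with lid, 98 mm across, 17 mm high: leave it. Origin: centre of its underside.
- lens: Hand lens, black rim 66 mm across and handle, 140 mm long: leave it. Origin: near its middle, x from handle to lens.
- scalpel: Steel scalpel handle, 145 mm, on the bench: leave it. Origin: near its middle, x along it.
There are look-alikes about, which are no part of the job. There is more than one size of the metatarsal; the one meant has the size given above.

How it is judged:
By the outcome, as a careful person would: the job done as asked, in the order asked, and still so for the second after the job is handed in, with the robot touching nothing.
It also fails if it takes over 69 s, if anything falls off the work surface, if the arm or the gripper's body presses on something with over 40 N, if the wrist force passes 120 N, or if a joint passes its speed limit or range.

## Working session

There is one attempt and no reset: what is moved stays moved. The work goes in short steps, Python scripts to look and compute and a tool call to move; the robot and the scene stay as the last step left them, time stands still between calls to the robot, and variables do not carry over. Pictures are saved under pics/ and viewed, and the job is handed in when it is done.

Besides the shell and the picture viewer there is one more tool, called after "Call:" as name(argument=value, ...), one argument or row to a line, values as JSON. apply_moves: Moves the arm, as the interface text tells. Its arguments: {"type":"object","properties":{"deltas":{"type":"array"},"claw":{"type":"number"},"squeeze":{"type":"number"}},"required":["deltas"]}

```bash
ls; mkdir -p pics
python3 - <<'E'
from bench import readout, grab_frame, camera_model
import cv2
o=readout.get_obs()
for k in o: print(k,o[k])
for n in ("scene","side","wrist"):
    m=camera_model(n); print(n,m)
    f=grab_frame(n); cv2.imwrite(f"pics/{n}0.png",cv2.cvtColor(f,cv2.COLOR_RGB2BGR))
E
```

```text
pics
clock 0.0
joints [-0.10812651  0.47781126  0.02232592  1.55643012 -0.01150016  1.10928023
 -0.08308812]
qvel [-6.54778647e-04 -2.91250129e-04  5.65408388e-05 -7.12766462e-04
  1.20686707e-03  6.65042891e-04  1.65566708e-03]
tau [-5.45967814e-04 -5.96443820e+01  1.60769675e+00 -2.81194621e+01
  1.24063640e-02  9.39900521e-03  2.20753498e-05]
tcp_pos [6.74735388e-01 3.51915231e-05 4.03726677e-01]
orientation [-2.22052606e+00 -2.22068686e+00  2.13619884e-03]
contact_force [ 0.01142617 -0.0429012  -0.24669968]
moment [-2.09739674e-02  2.06553715e-02  2.80484254e-05]
grip_width 0.08571195254750837
scene {'intrinsics': array([[391.69164893,   0.        , 279.1397549 ],
       [  0.        , 391.69164893, 217.66918324],
       [  0.        ,   0.        ,   1.        ]]), 'k1': 0.006808433470034466, 'R': array([[-0.37539639,  0.92683271,  0.00765939],
       [ 0.68690974,  0.28374919, -0.66906009],
       [-0.62228012, -0.24590143, -0.74316885]]), 't': array([ 0.18454674, -0.37684083,  1.53680607])}
side {'intrinsics': array([[425.42698693,   0.        , 286.72854829],
       [  0.        , 425.42698693, 213.05937904],
       [  0.        ,   0.        ,   1.        ]]), 'k1': -0.029922385233942257, 'R': array([[-0.99949095, -0.02554483,  0.01911264],
       [-0.03003714,  0.55157178, -0.83358644],
       [ 0.01075183, -0.83373619, -0.55205829]]), 't': array([0.58378286, 0.05630828, 1.1126934 ])}
wrist {'intrinsics': array([[322.5099982 ,   0.        , 278.54137143],
       [  0.        , 322.5099982 , 213.87641695],
       [  0.        ,   0.        ,   1.        ]]), 'k1': -0.01892542948989698, 'R': array([[ 9.99997988e-01,  1.02913541e-04, -2.00340755e-03],
       [ 6.86861218e-04, -9.55884270e-01,  2.93742729e-01],
       [-1.88479566e-03, -2.93743514e-01, -9.55882417e-01]]), 't': array([-0.67393734, -0.03798856,  0.38037455])}
```

View pics/scene0.png

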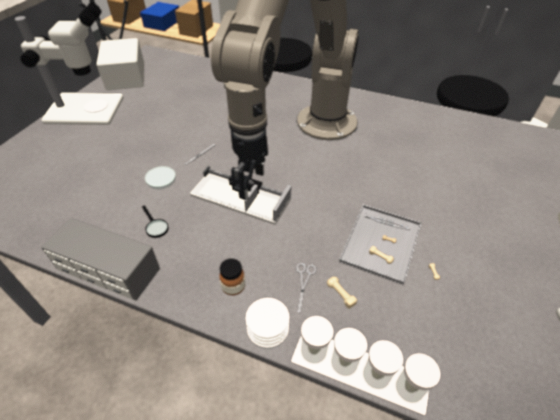

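View pics/side0.png

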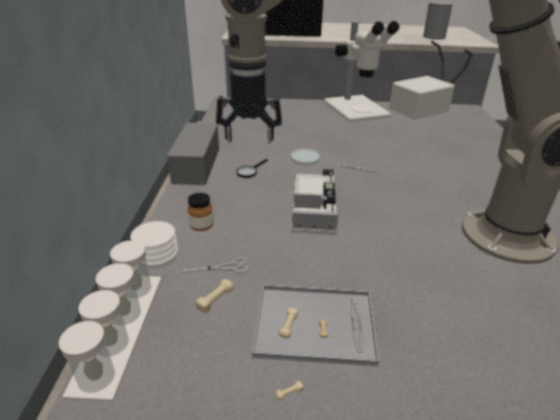

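View pics/wrist0.png

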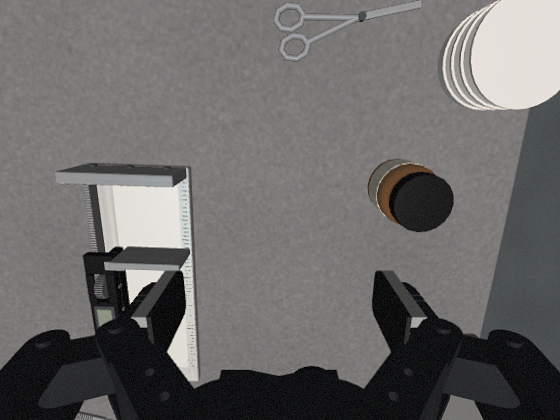

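```bash
cat > h.py <<'E'
import numpy as np, cv2
from bench import readout, grab_frame, camera_model, r
def ray(m,u,v):
    K=np.array(m["intrinsics"]);x=np.array([(u-K[0,2])/K[0,0],(v-K[1,2])/K[1,1]])
    y=x.copy()
    for _ in range(20): y=x/(1+m["k1"]*(y@y))
    R=np.array(m["R"]);t=np.array(m["t"])
    return -R.T@t, R.T@np.array([y[0],y[1],1])
def pz(m,u,v,z):
    c,d=ray(m,u,v); return c+d*(z-c[2])/d[2]
def proj(m,X):
    K=np.array(m["intrinsics"]);p=np.array(m["R"])@np.array(X)+np.array(m["t"]);a=p[:2]/p[2]
    a=a*(1+m["k1"]*(a@a)); return K[0,0]*a[0]+K[0,2],K[1,1]*a[1]+K[1,2]
def crop(img,x0,y0,x1,y1,s,name):
    c=img[y0:y1,x0:x1]; cv2.imwrite(name,cv2.resize(c,None,fx=s,fy=s,interpolation=cv2.INTER_CUBIC))
E
python3 - <<'E'
from h import *
a=cv2.imread("pics/side0.png");crop(a,180,260,400,410,3.6,"pics/side_bones.png")
a=cv2.imread("pics/scene0.png");crop(a,320,200,450,300,6,"pics/scene_bones.png")
a=cv2.imread("pics/wrist0.png");crop(a,40,150,220,390,2.5,"pics/wrist_board.png")
E
```

```text
(no output)
```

View pics/side_bones.png

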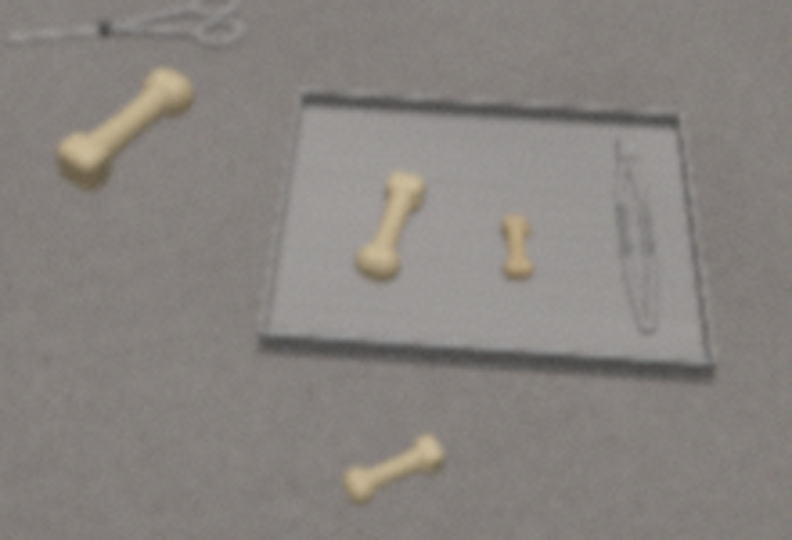

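View pics/wrist_board.png

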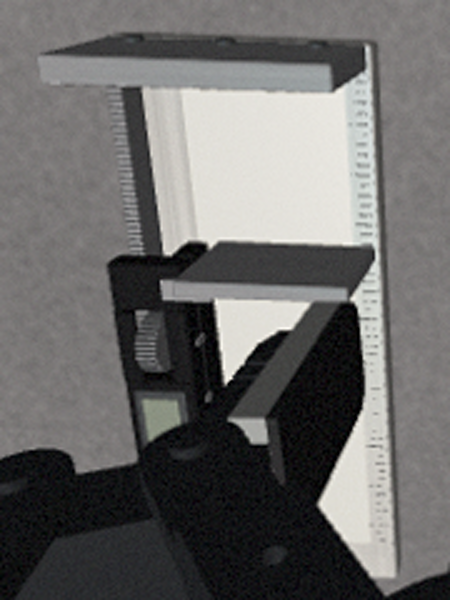

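View pics/scene_bones.png

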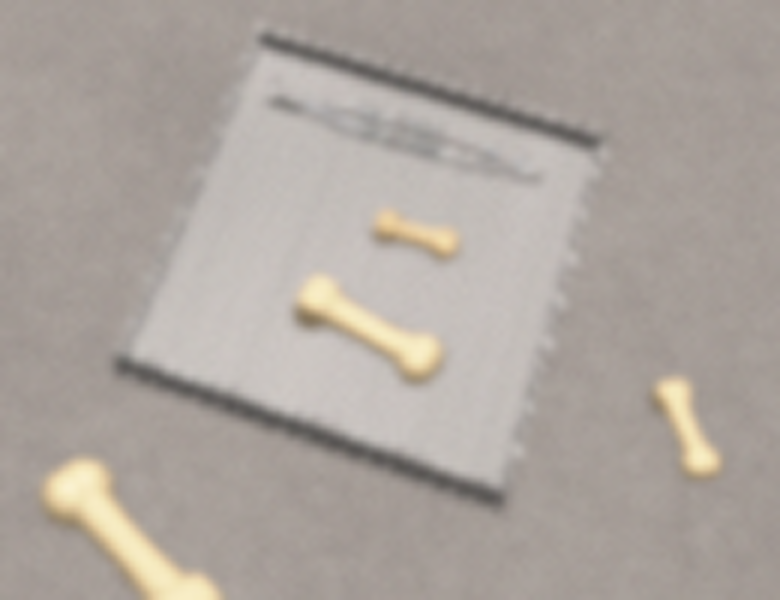

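Run:
```python
from h import *
S=camera_model("side");C=camera_model("scene");W=camera_model("wrist")
def sd(x,y):return 180+x/3.6,260+y/3.6
def sc(x,y):return 320+x/6,200+y/6
def wr(x,y):return 40+x/2.5,150+y/2.5
def tri(a,b):
    c1,d1=ray(S,*a);c2,d2=ray(C,*b)
    A=np.stack([d1,-d2],1);s=np.linalg.lstsq(A,c2-c1,rcond=None)[0]
    return (c1+d1*s[0]).round(4),(c2+d2*s[1]).round(4)
print(tri(sd(406,185),sc(318,298)),tri(sd(378,265),sc(418,355)))
for z in(.013,.022):
  b,h=pz(S,*sd(406,184),z),pz(S,*sd(378,264),z);print("side",b,h,np.hypot(*(b-h)[:2]))
  b,h=pz(C,*sc(318,298),z),pz(C,*sc(418,357),z);print("scene",b,h,np.hypot(*(b-h)[:2]))
# other bones, extreme distances
for n,a,b in(("big",(170,88),(85,160)),("phal",(515,225),(518,268)),("bench small",(430,452),(360,485))):
  p,q=pz(S,*sd(*a),.012),pz(S,*sd(*b),.012);print(n,p,q,np.hypot(*(p-q)[:2]))
print("board corners z14",pz(W,*wr(374,42),.014),pz(W,*wr(396,545),.014), pz(W,*wr(395,577),0))
print("head plate top front L,R",pz(W,*wr(40,57),.064),pz(W,*wr(332,57),.064), "bottom of face z14?")
print("head top back R",pz(W,*wr(366,43),.064))
print("foot plate top front(+y) L,R",pz(W,*wr(215,243),.06),pz(W,*wr(372,250),.06),"back",pz(W,*wr(162,281),.06),pz(W,*wr(350,290),.06))
print("wheel",pz(W,*wr(152,338),.05))
```

```text
(array([0.5644, 0.3118, 0.0178]), array([0.5657, 0.313 , 0.0166])) (array([0.5783, 0.3638, 0.0118]), array([0.5772, 0.3629, 0.0126]))
side [0.56429663 0.30655021 0.013     ] [0.57831263 0.36423117 0.013     ] 0.059359428553375365
scene [0.5627395  0.31298002 0.013     ] [0.57872983 0.36309665 0.013     ] 0.05260576758428076
side [0.56442261 0.31509736 0.022     ] [0.57824059 0.37196343 0.022     ] 0.05852082350694057
scene [0.57015811 0.31298832 0.022     ] [0.58598407 0.36258979 0.022     ] 0.05206502806189462
big [0.70701917 0.2343159  0.012     ] [0.74680513 0.29550833 0.012     ] 0.07298928458541999
phal [0.50441159 0.33320373 0.012     ] [0.50415647 0.36302636 0.012     ] 0.029823719749813744
bench small [0.55065129 0.47499439 0.012     ] [0.5828514  0.49344671 0.012     ] 0.03711246062118683
board corners z14 [0.57460523 0.02004404 0.014     ] [ 0.56380253 -0.25702487  0.014     ] [ 5.57121298e-01 -2.93011696e-01  5.55111512e-17]
head plate top front L,R [0.45691289 0.02219419 0.064     ] [0.57172896 0.021951   0.064     ] bottom of face z14?
head top back R [0.58540513 0.02737232 0.064     ]
foot plate top front(+y) L,R [ 0.51307705 -0.05777543  0.06      ] [ 0.57945206 -0.06080808  0.06      ] back [ 0.48756291 -0.07549964  0.06      ] [ 0.56842262 -0.07944922  0.06      ]
wheel [ 0.47236215 -0.10877512  0.05      ]
```

Call:
apply_moves(
  deltas=[
    {"xyz": [-0.03, -0.02, 0], "turn": 0},
    {"xyz": [-0.03, -0.03, 0], "turn": 0},
    {"xyz": [-0.03, -0.03, 0], "turn": 0},
    {"xyz": [-0.03, -0.03, 0], "turn": 0},
    {"xyz": [0, 0, 0], "turn": 0},
    {"xyz": [0, 0, 0], "turn": 0},
  ],
)

```text
clock: 0.65
tcp_pos: [0.5549, -0.111, 0.4049]
orientation: [2.227, 2.216, -0.001]
contact_force: [1.1, -0.4, -0.4]
grip_width: 0.0851
```

Run:
```python
from h import *
import pickle
o=readout.get_obs();m=camera_model("wrist");f=grab_frame("wrist")
print(o["clock"],o["tcp_pos"],o["orientation"],o["qvel"].round(3))
pickle.dump(m,open("w1.pkl","wb"))
a=cv2.cvtColor(f,cv2.COLOR_RGB2BGR);cv2.imwrite("pics/w1.png",a)
crop(a,120,80,420,380,2,"pics/w1c.png")
```

```text
0.65 [ 0.55491019 -0.11100222  0.4048658 ] [ 2.22699931e+00  2.21572507e+00 -1.37178019e-03] [-0.037  0.029 -0.053 -0.048 -0.016 -0.005 -0.01 ]
```

View pics/w1.png

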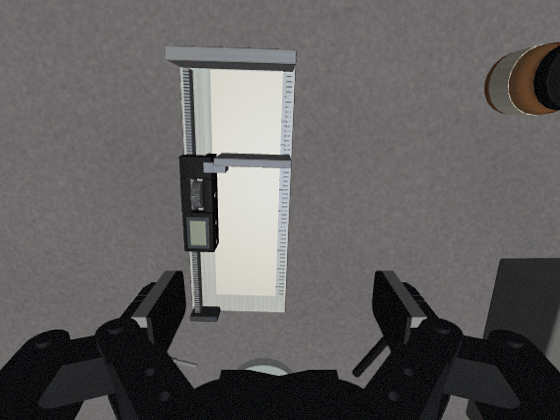

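Run:
```python
from h import *
a=cv2.imread("pics/w1.png");crop(a,150,30,320,190,4.5,"pics/w1a.png");crop(a,150,140,320,330,3.1,"pics/w1b.png")
```

```text
(no output)
```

View pics/w1a.png

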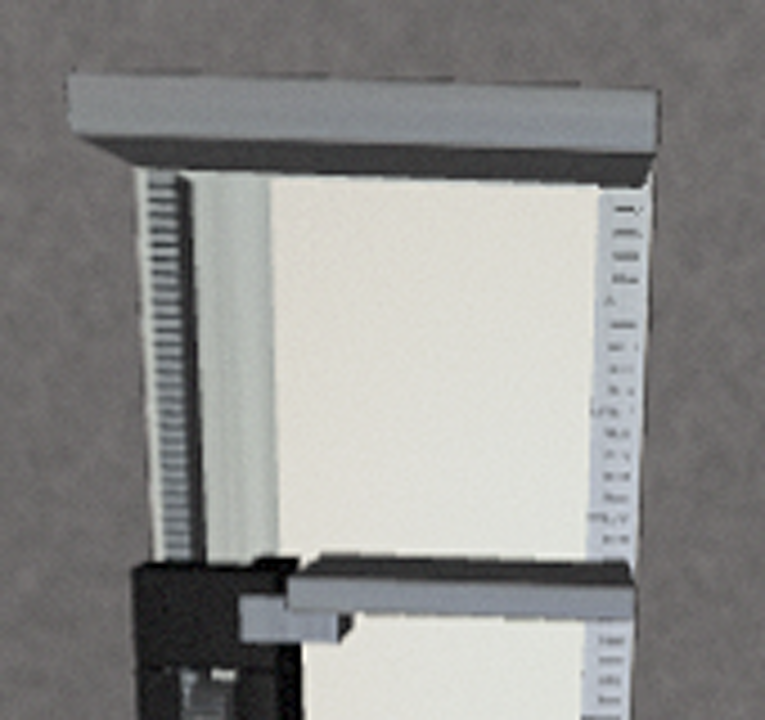

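View pics/w1b.png

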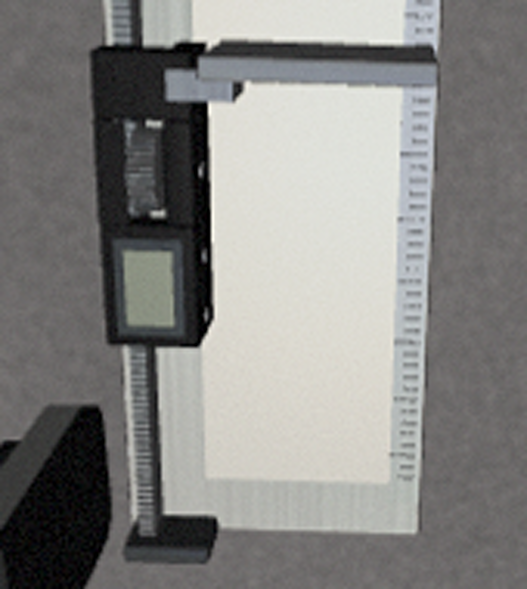

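```bash
cat > fit.py <<'E'
from h import *
import pickle
from scipy.optimize import least_squares
m=pickle.load(open("w1.pkl","rb"))
A=lambda x,y:(150+x/4.5,30+y/4.5)
B=lambda x,y:(150+x/3.1,140+y/3.1)
P=[((-58,138,64),A(75,133)),((58,138,64),A(655,155)),((-58,150,64),A(69,73)),((58,150,64),A(657,92)),
((-58,138,14),A(140,168)),((58,138,14),A(640,186)),((60,-150,14),B(417,532))]
F=[((-18,60),A(292,577)),((58,60),A(632,587)),((-18,14),A(320,556))]
def w(p,X):
    c,s=np.cos(p[2]),np.sin(p[2]);X=np.array(X)/1e3
    return [p[0]+c*X[0]-s*X[1],p[1]+s*X[0]+c*X[1],X[2]]
def res(p):
    e=[np.subtract(proj(m,w(p,X)),q) for X,q in P]
    e+=[np.subtract(proj(m,w(p,(x,138-p[3]*1e3,z))),q) for (x,z),q in F]
    return np.concatenate(e)
s=least_squares(res,[.52,-.12,0,.08]);p=s.x
if __name__=="__main__":
    print(p,np.degrees(p[2]));print(s.fun.reshape(-1,2).round(1))
    print("wheel top",w(p,(-40,95-p[3]*1e3,50)),"pix pred",proj(m,w(p,(-40,95-p[3]*1e3,50))),"seen",B(145,170))
    print("bed center", w(p,(20,138-p[3]*500,14)))
    np.save("board.npy",p)
E
python3 fit.py
```

```text
[ 0.50752242 -0.12856422 -0.03831093  0.0857285 ] -2.1950545793191107
[[-1.7  0.6]
 [ 0.6  0. ]
 [-1.2 -1. ]
 [ 0.8 -0.8]
 [ 0.2  0.6]
 [ 1.4  0.4]
 [ 0.2  1.4]
 [-1.5  0.1]
 [ 1.2  0.5]
 [ 0.3 -0.6]]
wheel top [np.float64(0.46790688437470485), np.float64(-0.11776745660665684), np.float64(0.05)] pix pred (np.float64(195.09761109551357), np.float64(198.03790370627027)) seen (196.7741935483871, 194.83870967741936)
bed center [np.float64(0.5311515925514577), np.float64(-0.03426430506019287), np.float64(0.014)]
```

Call:
apply_moves(
  deltas=[
    {"xyz": [0, 0.02, 0]},
    {"xyz": [0.002, 0.04, 0]},
    {"xyz": [0.002, 0.04, 0]},
    {"xyz": [0.002, 0.04, -0.01]},
    {"xyz": [0.002, 0.04, -0.01]},
    {"xyz": [0.002, 0.04, -0.01]},
    {"xyz": [0.002, 0.04, -0.01]},
    {"xyz": [0.002, 0.04, -0.01]},
    {"xyz": [0.002, 0.04, -0.01]},
    {"xyz": [0, 0.04, -0.01]},
    {"xyz": [0, 0.03, -0.01]},
    {"xyz": [0, 0.01, 0]},
  ],
)

```text
invalid input
```

Call:
apply_moves(
  deltas=[
    {"xyz": [0, 0, 0]},
    {"xyz": [0, 0, 0]},
    {"xyz": [0, 0, 0]},
  ],
)

```text
invalid input
```

Run:
```python
from h import *
import pickle
o=readout.get_obs();m=camera_model("wrist");f=grab_frame("wrist")
print(o["clock"],o["tcp_pos"],o["orientation"],o["qvel"].round(3))
pickle.dump(m,open("w2.pkl","wb"))
a=cv2.cvtColor(f,cv2.COLOR_RGB2BGR);cv2.imwrite("pics/w2.png",a)
```

```text
0.7 [ 0.55621358 -0.10896308  0.40489337] [2.22332300e+00 2.21945983e+00 5.98247405e-04] [-0.027  0.021 -0.032 -0.029 -0.004 -0.001 -0.001]
```

View pics/w2.png

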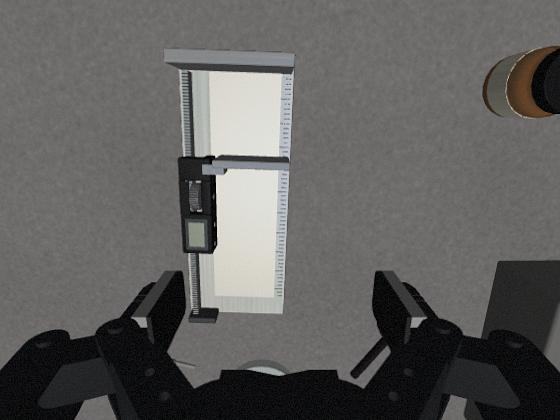

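Call:
apply_moves(
  deltas=[
    {"xyz": [0, 0.02, 0], "turn": 0},
    {"xyz": [0.002, 0.04, 0], "turn": 0},
    {"xyz": [0.002, 0.04, 0], "turn": 0},
    {"xyz": [0.002, 0.04, -0.01], "turn": 0},
    {"xyz": [0.002, 0.04, -0.01], "turn": 0},
    {"xyz": [0.002, 0.04, -0.01], "turn": 0},
    {"xyz": [0.002, 0.04, -0.01], "turn": 0},
    {"xyz": [0.002, 0.04, -0.01], "turn": 0},
    {"xyz": [0.002, 0.04, -0.01], "turn": 0},
    {"xyz": [0, 0.04, -0.01], "turn": 0},
    {"xyz": [0, 0.03, -0.01], "turn": 0},
    {"xyz": [0, 0.01, 0], "turn": 0},
  ],
)

```text
clock: 1.75
tcp_pos: [0.5698, 0.32, 0.3219]
orientation: [-2.207, -2.229, 0.001]
contact_force: [-0.1, 1.0, -0.3]
grip_width: 0.0855
```

Call:
apply_moves(
  deltas=[
    {"xyz": [0, 0, 0], "turn": 0},
    {"xyz": [0, 0, 0], "turn": 0},
    {"xyz": [0, 0, 0], "turn": 0},
  ],
)

```text
clock: 2.0
tcp_pos: [0.5733, 0.3101, 0.3249]
orientation: [2.223, 2.219, -0.0]
contact_force: [-0.2, -1.0, 0.6]
grip_width: 0.0853
```

Run:
```python
from h import *
import pickle
o=readout.get_obs();m=camera_model("wrist");f=grab_frame("wrist")
print(o["clock"],o["tcp_pos"],o["orientation"],o["qvel"].round(3))
pickle.dump(m,open("w2.pkl","wb"))
a=cv2.cvtColor(f,cv2.COLOR_RGB2BGR);cv2.imwrite("pics/w2.png",a)
```

```text
2.0 [0.57332904 0.31013329 0.32488561] [ 2.22251388e+00  2.21871714e+00 -4.92955696e-04] [ 0.018 -0.013  0.008  0.007 -0.002 -0.002 -0.003]
```

View pics/w2.png

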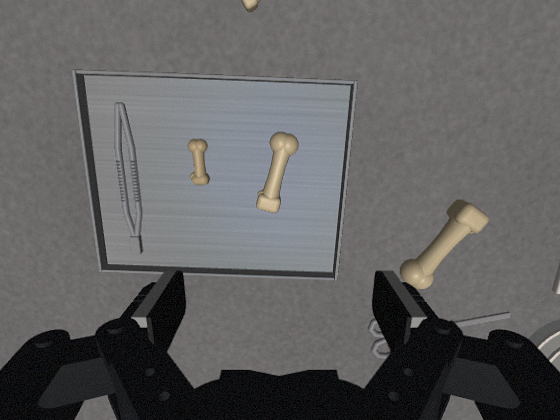

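Run:
```python
from h import *
a=cv2.imread("pics/w2.png");crop(a,180,120,320,225,5.5,"pics/w2c.png")
```

```text
(no output)
```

View pics/w2c.png

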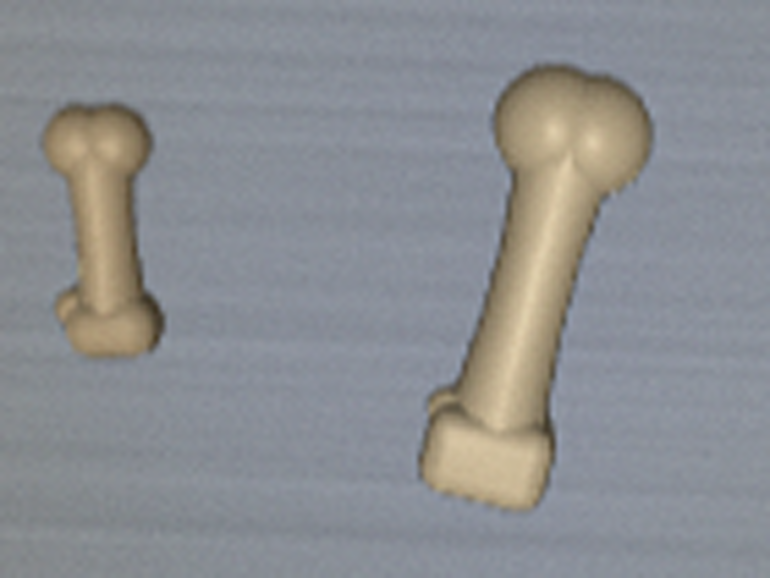

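Run:
```python
from h import *
import pickle
m=pickle.load(open("w2.pkl","rb"))
f=lambda x,y:(180+x/5.5,120+y/5.5)
h=pz(m,*f(579,70),.013);b=pz(m,*f(480,500),.022)
print(h,b,np.hypot(*(h-b)[:2]),(h+b)/2,np.degrees(np.arctan2(*(h-b)[1::-1])))
# shaft edges mid
L=pz(m,*f(490,290),.013);R=pz(m,*f(577,290),.013);print(L,R,(L+R)/2)
L=pz(m,*f(507,220),.013);R=pz(m,*f(590,220),.013);print((L+R)/2)
L=pz(m,*f(470,370),.013);R=pz(m,*f(553,370),.013);print((L+R)/2)
```

```text
[0.5791791  0.37086508 0.013     ] [0.56343019 0.30436893 0.022     ] 0.06833569314217013 [0.57130464 0.33761701 0.0175    ] 76.67562102423685
[0.56511037 0.33669426 0.013     ] [0.57901066 0.33667141 0.013     ] [0.57206052 0.33668284 0.013     ]
[0.57446295 0.34781942 0.013     ]
[0.56845958 0.32364067 0.013     ]
```

Call:
apply_moves(
  deltas=[
    {"xyz": [0, 0.01, -0.005], "turn": -0.08},
    {"xyz": [-0.001, 0.01, -0.015], "turn": -0.08},
    {"xyz": [0, 0.008, -0.025], "turn": -0.076},
    {"xyz": [0, 0, -0.025], "turn": 0},
    {"xyz": [0, 0, -0.025], "turn": 0},
    {"xyz": [0, 0, -0.015], "turn": 0},
    {"xyz": [0, 0, -0.01], "turn": 0},
    {"xyz": [0, 0, 0], "turn": 0},
    {"xyz": [0, 0, 0], "turn": 0},
  ],
  claw=0.1,
  squeeze=20,
)

```text
clock: 2.8
tcp_pos: [0.5723, 0.3386, 0.2052]
orientation: [2.469, 1.942, 0.0]
contact_force: [-1.1, 0.2, 0.0]
grip_width: 0.0386
```

```bash
cat > snap.py <<'E'
import sys
from h import *
import pickle
n,t=sys.argv[1:3]
o=readout.get_obs();m=camera_model(n);f=grab_frame(n)
print(o["clock"],o["tcp_pos"].round(4),o["orientation"].round(3),o["contact_force"].round(2),o["grip_width"])
pickle.dump(m,open(t+".pkl","wb"))
a=cv2.cvtColor(f,cv2.COLOR_RGB2BGR);cv2.imwrite(f"pics/{t}.png",a)
if len(sys.argv)>3:
    v=[int(x) for x in sys.argv[3:7]];crop(a,*v,min(790/(v[2]-v[0]),590/(v[3]-v[1])),f"pics/{t}c.png")
E
python3 snap.py wrist w3
```

```text
2.8 [0.5723 0.3386 0.2052] [2.469 1.942 0.   ] [-1.06  0.17  0.04] 0.03856447083831296
```

View pics/w3.png

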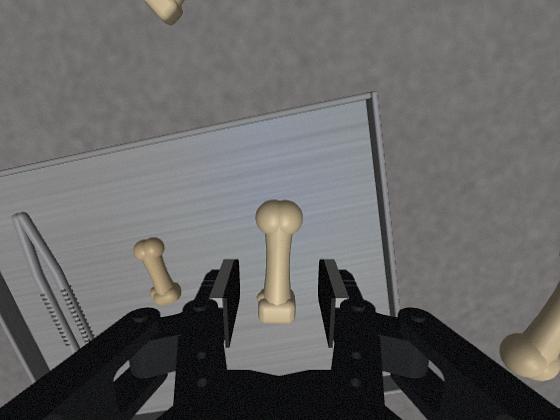

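Call:
apply_moves(
  deltas=[
    {"xyz": [0, 0, -0.01], "turn": 0},
    {"xyz": [0, 0, -0.008], "turn": 0},
    {"xyz": [0, 0, -0.004], "turn": 0},
    {"xyz": [0, 0, 0], "turn": 0},
    {"xyz": [0, 0, 0], "turn": 0},
  ],
)

```text
clock: 3.27
tcp_pos: [0.5715, 0.3396, 0.1823]
orientation: [-2.467, -1.945, 0.001]
contact_force: [0.3, 1.2, 0.1]
grip_width: 0.0384
```

```bash
python3 snap.py wrist w4 150 180 410 375; python3 snap.py side s4 230 280 390 370
```

```text
3.2667 [0.5715 0.3396 0.1823] [-2.467e+00 -1.945e+00  1.000e-03] [0.29 1.17 0.14] 0.038442266014635504
3.3167 [0.5716 0.3397 0.1827] [ 2.467  1.945 -0.   ] [-0.13 -0.78  0.38] 0.038563559671586985
```

View pics/w4c.png

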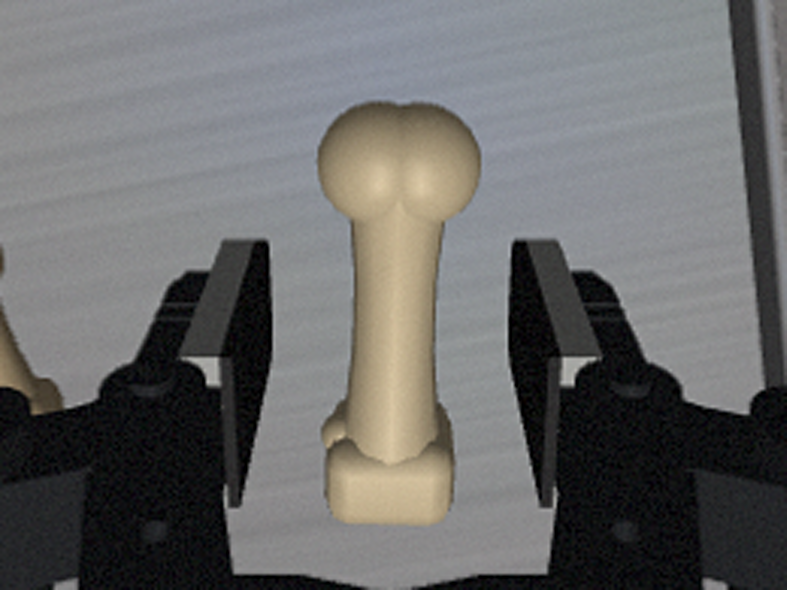

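View pics/s4c.png

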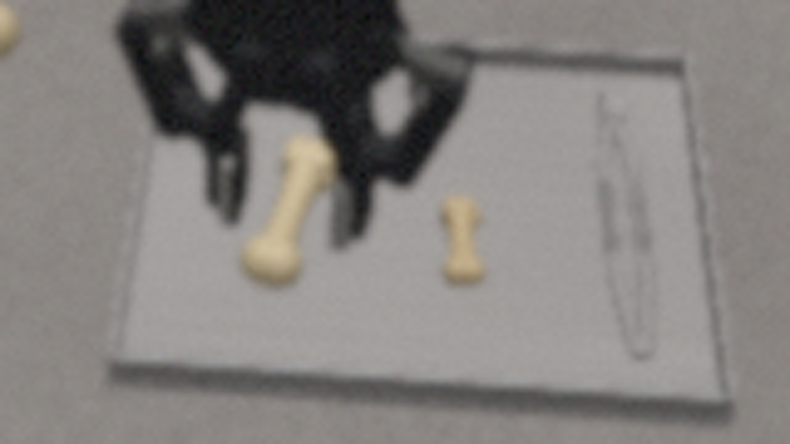

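Run:
```python
from h import *
import pickle
m=pickle.load(open("w4.pkl","rb"));s=790/260
s=min(s,590/195)
for y in(240,352,505):
  xs={240:(270,512),352:(270,510),505:(240,545)}[y]
  for z in(.0,.005,.01,.015,.02,.025,.03,.04,.05):
    a,b=[pz(m,150+x/s,180+y/s,z) for x in xs]
    print(y,z,np.hypot(*(a-b)[:2]).round(4),((a+b)/2).round(4))
```

```text
240 0.0 0.0412 [0.5725 0.3436 0.    ]
240 0.005 0.0399 [0.5731 0.3459 0.005 ]
240 0.01 0.0385 [0.5736 0.3482 0.01  ]
240 0.015 0.0371 [0.5741 0.3505 0.015 ]
240 0.02 0.0358 [0.5747 0.3528 0.02  ]
240 0.025 0.0344 [0.5752 0.3551 0.025 ]
240 0.03 0.0331 [0.5758 0.3573 0.03  ]
240 0.04 0.0304 [0.5769 0.3619 0.04  ]
240 0.05 0.0276 [0.5779 0.3665 0.05  ]
352 0.0 0.0425 [0.5673 0.3226 0.    ]
352 0.005 0.0411 [0.568  0.3255 0.005 ]
352 0.01 0.0397 [0.5687 0.3285 0.01  ]
352 0.015 0.0383 [0.5694 0.3315 0.015 ]
352 0.02 0.0369 [0.5701 0.3345 0.02  ]
352 0.025 0.0355 [0.5709 0.3374 0.025 ]
352 0.03 0.0341 [0.5716 0.3404 0.03  ]
352 0.04 0.0313 [0.573  0.3464 0.04  ]
352 0.05 0.0285 [0.5744 0.3523 0.05  ]
505 0.0 0.0571 [ 0.5601  0.2907 -0.    ]
505 0.005 0.0552 [0.5611 0.2947 0.005 ]
505 0.01 0.0534 [0.562  0.2987 0.01  ]
505 0.015 0.0515 [0.563  0.3028 0.015 ]
505 0.02 0.0496 [0.5639 0.3068 0.02  ]
505 0.025 0.0477 [0.5649 0.3108 0.025 ]
505 0.03 0.0458 [0.5658 0.3148 0.03  ]
505 0.04 0.0421 [0.5677 0.3229 0.04  ]
505 0.05 0.0383 [0.5696 0.331  0.05  ]
```

Call:
apply_moves(
  deltas=[
    {"xyz": [0, 0, 0], "turn": 0},
    {"xyz": [0, 0, 0], "turn": 0},
    {"xyz": [0, 0, 0], "turn": 0},
    {"xyz": [0, 0, 0], "turn": 0},
    {"xyz": [0, 0, 0], "turn": 0},
    {"xyz": [0, 0, 0], "turn": 0},
    {"xyz": [0, 0, 0], "turn": 0},
    {"xyz": [0, 0, 0], "turn": 0},
  ],
  claw=1,
  squeeze=20,
)

```text
clock: 4.03
tcp_pos: [0.5718, 0.3397, 0.183]
orientation: [2.468, 1.944, 0.001]
contact_force: [-2.0, 0.1, 3.7]
grip_width: 0.0117
```

```bash
python3 snap.py wrist w5 150 180 410 375
```

```text
4.0333 [0.5718 0.3397 0.183 ] [2.468e+00 1.944e+00 1.000e-03] [-1.99  0.14  3.72] 0.01167230225516419
```

View pics/w5c.png

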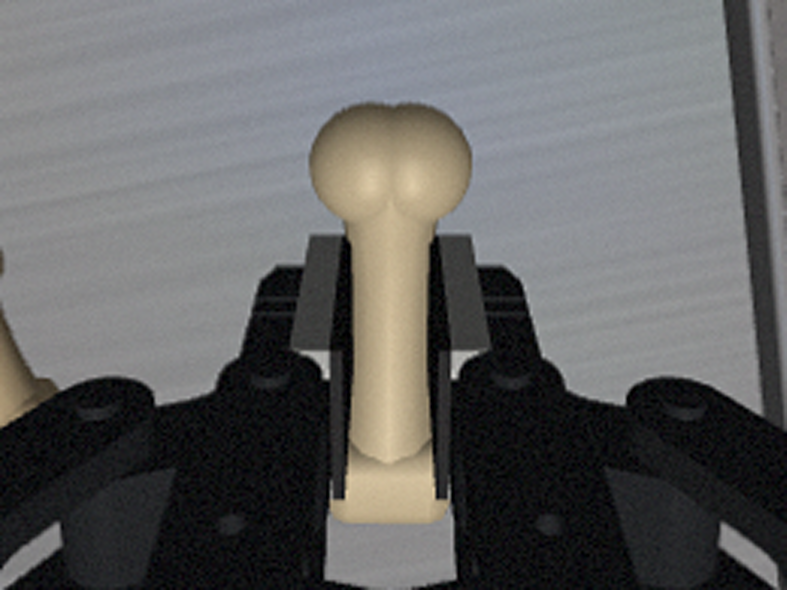

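Call:
apply_moves(
  deltas=[
    {"xyz": [0, 0, 0.01], "turn": 0},
    {"xyz": [0, 0, 0.02], "turn": 0.05},
    {"xyz": [0, 0, 0.03], "turn": 0.05},
    {"xyz": [0, -0.01, 0.03], "turn": 0.05},
    {"xyz": [0, -0.02, 0.02], "turn": 0.048},
    {"xyz": [0, -0.02, 0], "turn": 0},
    {"xyz": [0, 0, 0], "turn": 0},
    {"xyz": [0, 0, 0], "turn": 0},
  ],
)

```text
clock: 4.75
tcp_pos: [0.5719, 0.288, 0.2932]
orientation: [2.266, 2.175, -0.0]
contact_force: [0.5, 0.8, -0.8]
grip_width: 0.0116
```

```bash
python3 snap.py wrist w6 150 180 410 375
```

```text
4.75 [0.5719 0.288  0.2932] [ 2.266  2.175 -0.   ] [ 0.53  0.79 -0.76] 0.011623412671200352
```

View pics/w6c.png

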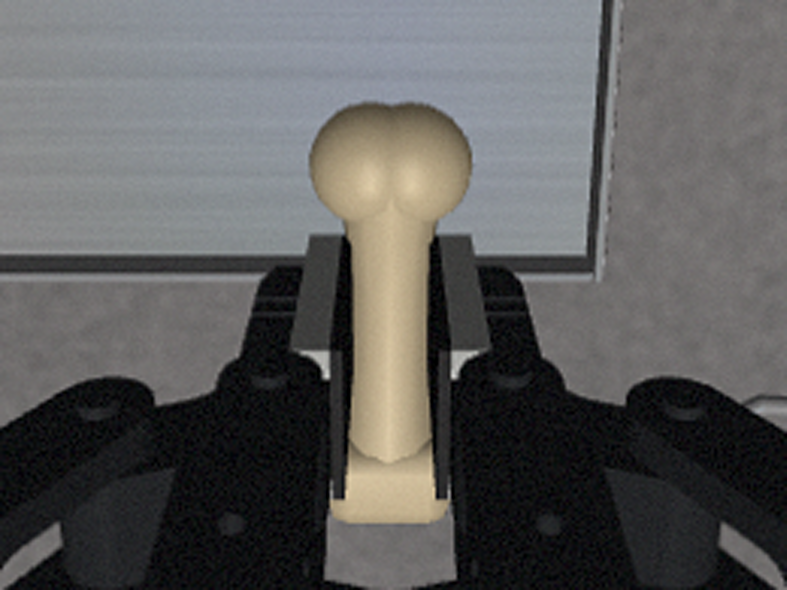

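```bash
python3 - <<'E'
from h import *
import pickle
m=pickle.load(open("w6.pkl","rb"));s=min(790/260,590/195);T=np.array([.5719,.2880,.2932])
g=lambda x,y,z:pz(m,150+x/s,180+y/s,T[2]-.180+z)-T
h=g(390,102,.012);b=g(388,520,.019);print(h,b,np.hypot(*(h-b)[:2]),(h+b)/2)
for z in (.006,.008,.01,.014,.016): print(z,g(390,102,z)[1],g(388,520,z)[1])
p=np.load("board.npy")
print("yaw of tool y",np.degrees(2*np.arctan2(2.266,2.175))-90 )
E
python3 - <<'E'
import numpy as np
from scipy.spatial.transform import Rotation as R
print(R.from_rotvec([2.266,2.175,0]).as_matrix().round(3))
E
```

```text
[ 0.00150383  0.03314333 -0.168     ] [-0.00160422 -0.03541278 -0.161     ] 0.06862652126588152 [-5.01940968e-05 -1.13472469e-03 -1.64500000e-01]
0.006 0.03130081597348178 -0.04644637239325927
0.008 0.03191498650158919 -0.04474889617057415
0.01 0.032529157029696665 -0.043051419947889025
0.014 0.03375749808591155 -0.03965646750251878
0.016 0.034371668614019024 -0.037958991279833654
yaw of tool y 2.3477533827683175
[[ 0.041  0.999  0.   ]
 [ 0.999 -0.041 -0.   ]
 [-0.     0.    -1.   ]]
```

Call:
apply_moves(
  deltas=[
    {"xyz": [-0.003, -0.02, 0], "turn": 0},
    {"xyz": [-0.005, -0.035, 0], "turn": 0},
    {"xyz": [-0.005, -0.035, 0], "turn": 0},
    {"xyz": [-0.005, -0.038, 0], "turn": 0},
    {"xyz": [-0.005, -0.038, 0], "turn": 0},
    {"xyz": [-0.005, -0.038, 0], "turn": 0},
    {"xyz": [-0.005, -0.038, 0], "turn": 0},
    {"xyz": [-0.004, -0.035, 0], "turn": 0},
    {"xyz": [-0.004, -0.03, 0], "turn": 0.003},
    {"xyz": [0, -0.014, 0], "turn": 0},
    {"xyz": [0, 0, 0], "turn": 0},
    {"xyz": [0, 0, 0], "turn": 0},
  ],
)

```text
clock: 5.8
tcp_pos: [0.5308, -0.0309, 0.2923]
orientation: [-2.26, -2.181, 0.0]
contact_force: [-0.0, 0.4, -0.3]
grip_width: 0.0119
```

```bash
python3 snap.py wrist w7; python3 snap.py scene c7 170 120 320 230;python3 snap.py side s7 220 100 400 240
```

```text
5.8 [ 0.5308 -0.0309  0.2923] [-2.26  -2.181  0.   ] [-0.02  0.35 -0.28] 0.011940022546511357
5.85 [ 0.5309 -0.0298  0.2924] [-2.257e+00 -2.183e+00 -1.000e-03] [ 0.77  1.25 -0.61] 0.011577198877736025
5.9 [ 0.5309 -0.0293  0.2924] [-2.256e+00 -2.185e+00 -1.000e-03] [ 0.48  1.28 -0.39] 0.011934987396312144
```

View pics/w7.png

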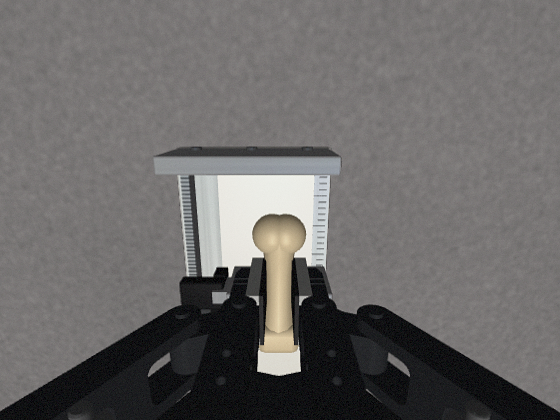

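View pics/s7c.png

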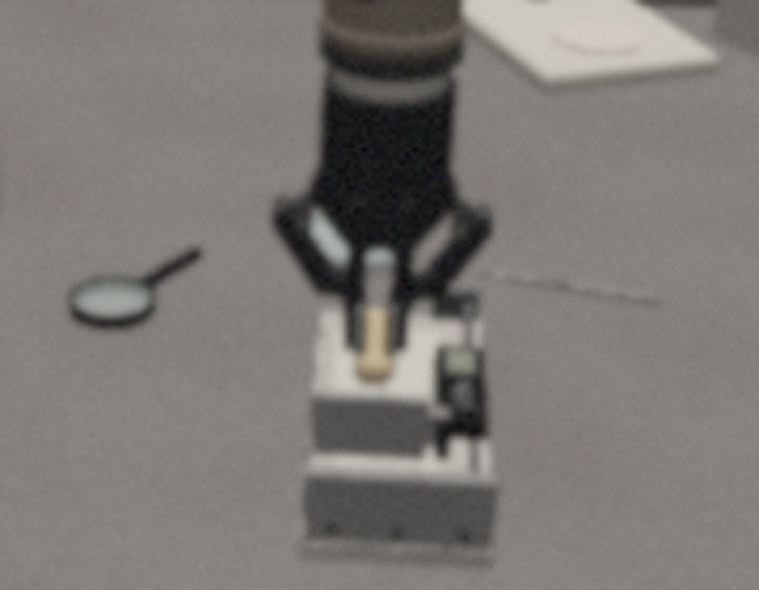

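Run:
```python
from h import *
import pickle
m=pickle.load(open("w7.pkl","rb"));p=np.load("board.npy")
from fit import w
for X in((-58,138,64),(58,138,64),(-58,150,64),(58,150,64)): print(X,w(p,X),proj(m,w(p,X)))
print("meas",pz(m,158,174,.064),pz(m,340,174,.064))
print("foot face",w(p,(20,138-p[3]*1e3,14)),"head",w(p,(20,138,14)))
a=cv2.imread("pics/w7.png");crop(a,150,130,350,310,3.3,"pics/w7c.png")
```

```text
(-58, 138, 64) [np.float64(0.45485059450422244), np.float64(0.011556013863863707), np.float64(0.064)] (np.float64(154.3983393151242), np.float64(175.48610081700176))
(58, 138, 64) [np.float64(0.5707654767305266), np.float64(0.007113033055662105), np.float64(0.064)] (np.float64(341.2223413899462), np.float64(175.9784721008819))
(-58, 150, 64) [np.float64(0.45531021320851917), np.float64(0.02354720857692963), np.float64(0.064)] (np.float64(152.28642876923817), np.float64(156.02893643416922))
(58, 150, 64) [np.float64(0.5712250954348232), np.float64(0.019104227768728027), np.float64(0.064)] (np.float64(342.3795581745693), np.float64(156.48345591762245))
meas [0.45723331 0.01239956 0.064     ] [0.569983   0.00837745 0.064     ]
foot face [np.float64(0.5295098249637644), np.float64(-0.07709710240632078), np.float64(0.014)] head [np.float64(0.5327933601391511), np.float64(0.008568492285935037), np.float64(0.014)]
```

View pics/w7c.png

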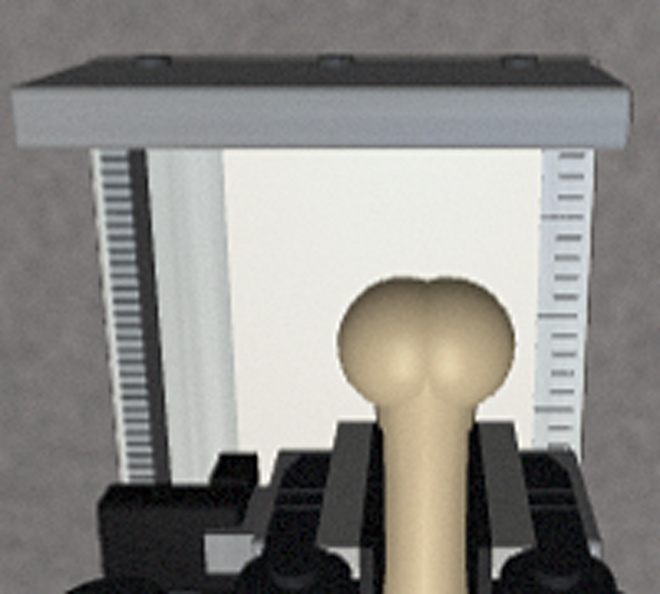

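Call:
apply_moves(
  deltas=[
    {"xyz": [0, -0.002, -0.01], "turn": 0},
    {"xyz": [0, -0.002, -0.02], "turn": 0},
    {"xyz": [0, 0, -0.025], "turn": 0},
    {"xyz": [0, 0, -0.015], "turn": 0},
    {"xyz": [0, 0, -0.01], "turn": 0},
    {"xyz": [0, 0, 0], "turn": 0},
    {"xyz": [0, 0, 0], "turn": 0},
    {"xyz": [0, 0, 0], "turn": 0},
  ],
)

```text
clock: 6.62
tcp_pos: [0.5311, -0.0351, 0.2133]
orientation: [2.259, 2.182, 0.002]
contact_force: [-0.0, -0.3, 0.3]
grip_width: 0.0115
```

```bash
python3 snap.py wrist w8 150 100 410 375;python3 snap.py side s8 260 150 360 240; python3 snap.py scene c8 170 140 310 230
```

```text
6.6167 [ 0.5311 -0.0351  0.2133] [2.259e+00 2.182e+00 2.000e-03] [-0.03 -0.31  0.29] 0.011504119512145842
6.6667 [ 0.5312 -0.0352  0.2136] [2.259e+00 2.182e+00 2.000e-03] [ 0.59 -0.37 -0.19] 0.012145947088759873
6.7167 [ 0.5312 -0.0353  0.2137] [2.259e+00 2.181e+00 2.000e-03] [-1.15  0.21 -0.03] 0.011870992598872435
```

View pics/w8c.png

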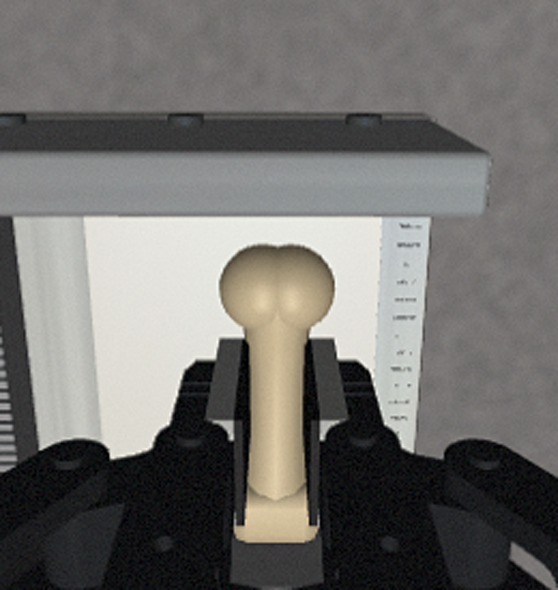

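View pics/c8c.png

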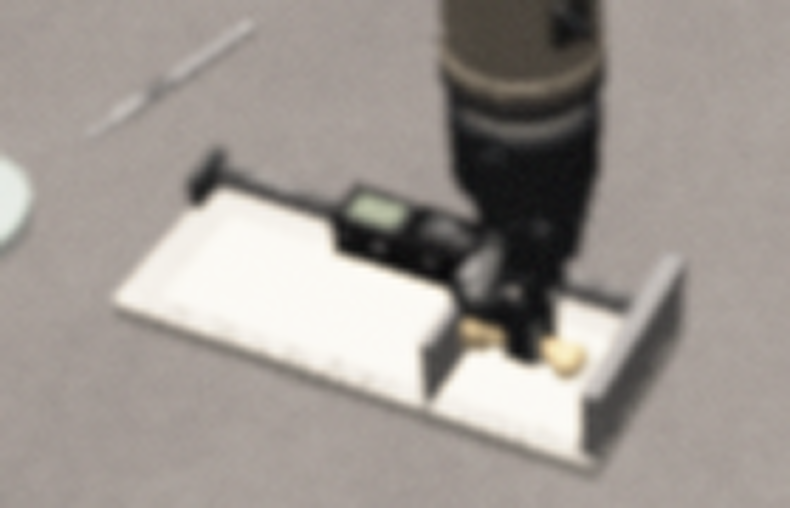

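Run:
```python
from h import *
import pickle
m=pickle.load(open("w8.pkl","rb"));s=min(790/260,590/275)
print("base end",pz(m,150+277/s,100+541/s,.0525),"plate?",pz(m,150+277/s,100+545/s,.06),pz(m,150+277/s,100+585/s,.06))
print("head end",pz(m,150+277/s,100+245/s,.046),"headplate front",pz(m,150+277/s,100+215/s,.064))
a=cv2.imread("pics/w8.png");crop(a,230,300,330,375,7,"pics/w8d.png")
```

```text
base end [ 0.53031415 -0.07039548  0.0525    ] plate? [ 0.53047579 -0.06507253  0.06      ] [ 0.53011227 -0.07578542  0.06      ]
head end [ 0.53265882 -0.00181332  0.046     ] headplate front [0.53299039 0.00929961 0.064     ]
```

View pics/w8d.png

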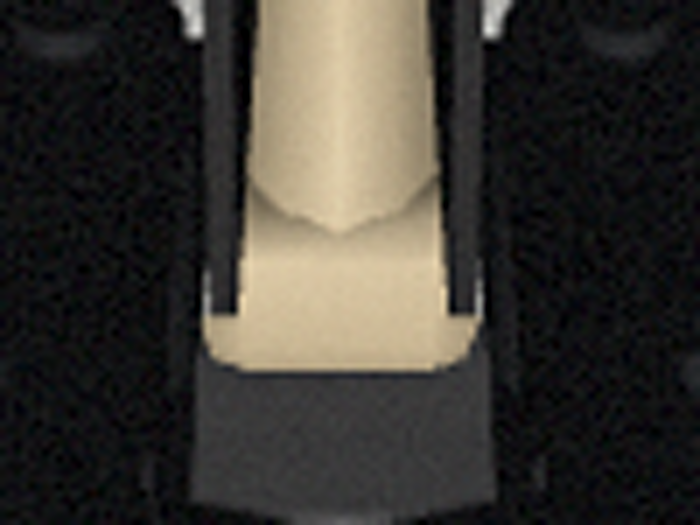

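Call:
apply_moves(
  deltas=[
    {"xyz": [0, 0.002, -0.006], "turn": 0},
    {"xyz": [0, 0, -0.006], "turn": 0},
    {"xyz": [0, 0, -0.005], "turn": 0},
    {"xyz": [0, 0, 0], "turn": 0},
    {"xyz": [0, 0, 0], "turn": 0},
  ],
)

```text
clock: 7.18
tcp_pos: [0.5304, -0.0334, 0.1951]
orientation: [-2.259, -2.182, 0.001]
contact_force: [-0.1, 0.2, -0.9]
grip_width: 0.0121
```

Call:
apply_moves(
  deltas=[
    {"xyz": [0, 0, -0.001], "turn": 0},
    {"xyz": [0, 0, 0], "turn": 0},
    {"xyz": [0, 0, 0], "turn": 0},
  ],
)

```text
clock: 7.43
tcp_pos: [0.5307, -0.0334, 0.1948]
orientation: [2.26, 2.182, 0.0]
contact_force: [0.4, 1.1, -0.2]
grip_width: 0.0118
```

Call:
apply_moves(
  deltas=[
    {"xyz": [0, 0, -0.001], "turn": 0},
    {"xyz": [0, 0, 0], "turn": 0},
    {"xyz": [0, 0, 0], "turn": 0},
  ],
)

```text
clock: 7.68
tcp_pos: [0.5308, -0.0334, 0.194]
orientation: [2.26, 2.182, 0.001]
contact_force: [-0.2, 0.3, 3.4]
grip_width: 0.0115
```

Call:
apply_moves(
  deltas=[
    {"xyz": [0, 0, 0], "turn": 0},
    {"xyz": [0, 0, 0], "turn": 0},
    {"xyz": [0, 0, 0], "turn": 0},
    {"xyz": [0, 0, 0], "turn": 0},
    {"xyz": [0, 0, 0.005], "turn": 0},
    {"xyz": [0, 0, 0.015], "turn": 0},
    {"xyz": [0, 0, 0.025], "turn": 0},
    {"xyz": [0, 0, 0.03], "turn": 0},
    {"xyz": [0, 0, 0.03], "turn": 0},
    {"xyz": [0, 0, 0.01], "turn": 0},
    {"xyz": [0, 0, 0], "turn": 0},
    {"xyz": [0, 0, 0], "turn": 0},
  ],
  claw=0.25,
)

```text
clock: 8.68
tcp_pos: [0.5305, -0.0334, 0.3089]
orientation: [2.26, 2.182, 0.001]
contact_force: [-0.2, 0.4, -0.6]
grip_width: 0.032
```

```bash
python3 snap.py wrist w9 130 130 370 370
```

```text
8.6833 [ 0.5305 -0.0334  0.3089] [2.260e+00 2.182e+00 1.000e-03] [-0.17  0.36 -0.61] 0.031971151590903225
```

View pics/w9c.png

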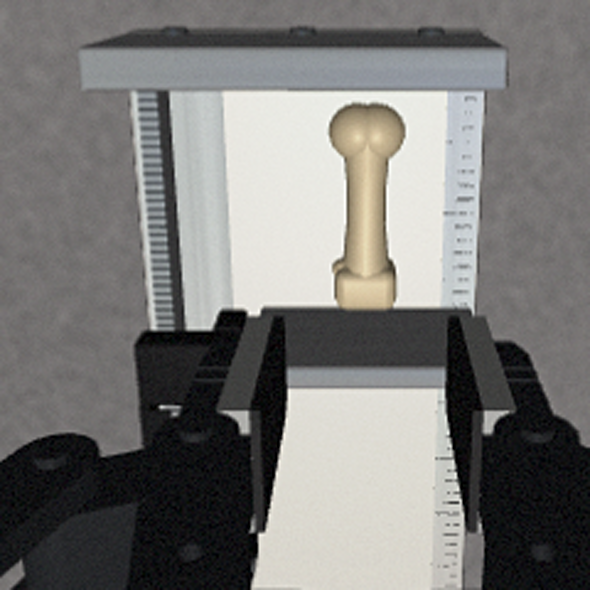

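Run:
```python
from h import *
import pickle
m=pickle.load(open("w9.pkl","rb"));s=590/240
P=lambda x,y,z:pz(m,130+x/s,130+y/s,z).round(4)
print("base end z33",P(365,309,.033),P(365,309,.024),"plate bottom",P(430,310,.014),"plate top",P(365,366,.06))
print("bone head",P(368,103,.024),"headplate",P(368,89,.064))
from fit import w
p=np.load("board.npy")
print("wheel",w(p,(-40,95-p[3]*1e3,50)))
```

```text
base end z33 [ 0.5293 -0.0696  0.033 ] [ 0.5292 -0.0737  0.024 ] plate bottom [ 0.5527 -0.0795  0.014 ] plate top [ 0.5291 -0.0764  0.06  ]
bone head [ 0.5327 -0.0013  0.024 ] headplate [0.5329 0.0094 0.064 ]
wheel [np.float64(0.46790688437470485), np.float64(-0.11776745660665684), np.float64(0.05)]
```

Call:
apply_moves(
  deltas=[
    {"xyz": [-0.008, -0.012, 0], "turn": 0},
    {"xyz": [-0.014, -0.02, 0], "turn": 0},
    {"xyz": [-0.014, -0.02, 0], "turn": 0},
    {"xyz": [-0.014, -0.02, 0], "turn": 0},
    {"xyz": [-0.013, -0.02, -0.01], "turn": 0},
    {"xyz": [0, 0, -0.02], "turn": 0},
    {"xyz": [0, 0, -0.015], "turn": 0},
    {"xyz": [0, 0, -0.01], "turn": 0},
    {"xyz": [0, 0, 0], "turn": 0},
    {"xyz": [0, 0, 0], "turn": 0},
    {"xyz": [0, 0, 0], "turn": 0},
  ],
  claw=1,
)

```text
clock: 9.65
tcp_pos: [0.4678, -0.1254, 0.2539]
orientation: [2.26, 2.183, -0.0]
contact_force: [0.7, 0.1, -0.1]
grip_width: 0.0001
```

```bash
python3 snap.py wrist w10 130 130 430 370; python3 snap.py side s10 260 140 360 240; python3 snap.py scene c10 170 140 310 230
```

```text
9.65 [ 0.4678 -0.1254  0.2539] [ 2.26   2.183 -0.   ] [ 0.68  0.12 -0.1 ] 0.00014634799022830044
9.7 [ 0.468  -0.1253  0.2542] [2.259e+00 2.182e+00 1.000e-03] [ 0.36 -0.04 -0.53] -0.00036614748237777893
9.75 [ 0.468  -0.1253  0.2543] [2.259e+00 2.182e+00 1.000e-03] [-0.32 -0.07  0.84] -5.964193751557675e-05
```

View pics/w10c.png

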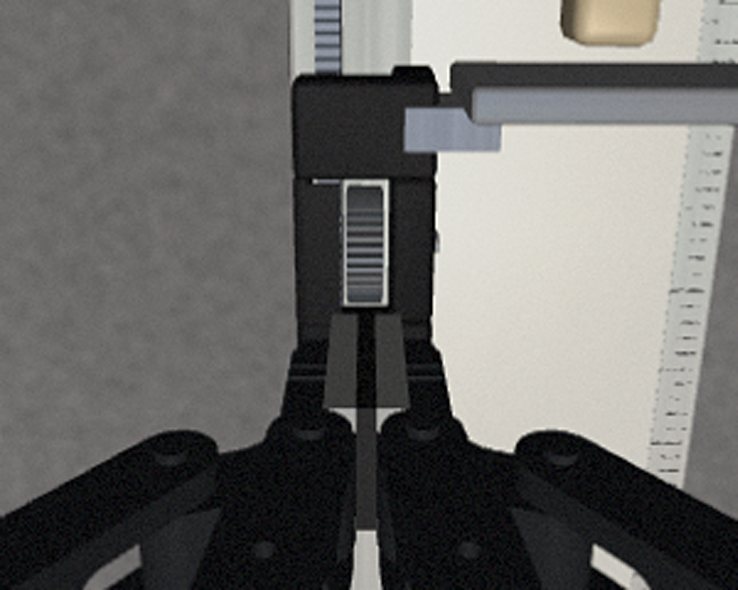

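View pics/s10c.png

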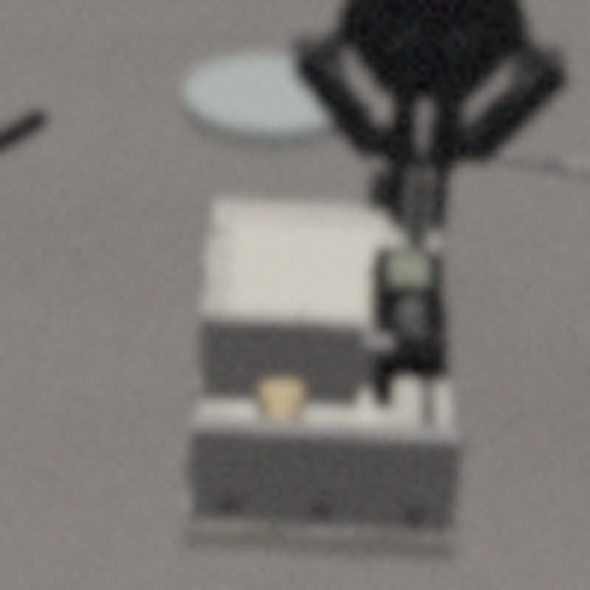

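View pics/c10c.png

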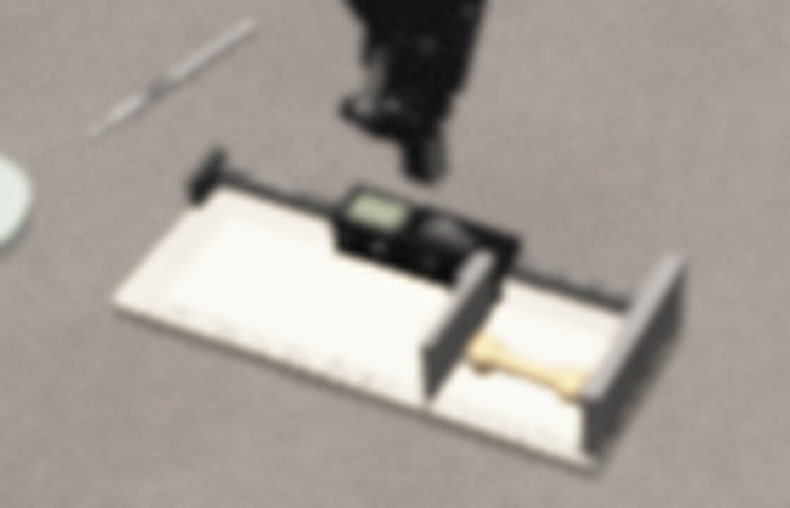

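Run:
```python
from h import *
import pickle
m=pickle.load(open("w10.pkl","rb"));s=min(790/300,590/240)
P=lambda x,y,z:pz(m,130+x/s,130+y/s,z).round(4)
print("slot ends z43",P(366,180,.043),P(366,306,.043))
print("wheel edges x",P(344,243,.05),P(390,243,.05))
for z in(.07,.074,.078,.082):print("tip front,back",z,P(366,313,z),P(366,408,z))
print("plate top front/back",P(600,88,.06),P(600,125,.06))
```

```text
slot ends z43 [ 0.4688 -0.0989  0.043 ] [ 0.4677 -0.1312  0.043 ]
wheel edges x [ 0.4632 -0.112   0.05  ] [ 0.4739 -0.1123  0.05  ]
tip front,back 0.07 [ 0.468  -0.1207  0.07  ] [ 0.4673 -0.1435  0.07  ]
tip front,back 0.074 [ 0.4681 -0.1188  0.074 ] [ 0.4673 -0.1411  0.074 ]
tip front,back 0.078 [ 0.4682 -0.117   0.078 ] [ 0.4674 -0.1386  0.078 ]
tip front,back 0.082 [ 0.4682 -0.1151  0.082 ] [ 0.4675 -0.1362  0.082 ]
plate top front/back [ 0.518  -0.0763  0.06  ] [ 0.5184 -0.084   0.06  ]
```

Call:
apply_moves(
  deltas=[
    {"xyz": [0, 0, -0.01], "turn": 0},
    {"xyz": [0, 0, -0.01], "turn": 0},
    {"xyz": [0, 0, -0.005], "turn": 0},
    {"xyz": [0, 0, -0.002], "turn": 0},
    {"xyz": [0, 0, 0], "turn": 0},
    {"xyz": [0, 0, 0], "turn": 0},
  ],
)

```text
clock: 10.3
tcp_pos: [0.4676, -0.1254, 0.2265]
orientation: [-2.26, -2.182, 0.001]
contact_force: [-0.2, 0.4, -0.4]
grip_width: 0.0002
```

Call:
apply_moves(
  deltas=[
    {"xyz": [0, 0, -0.001], "turn": 0},
    {"xyz": [0, 0, -0.001], "turn": 0},
    {"xyz": [0, 0, 0], "turn": 0},
  ],
)

```text
clock: 10.55
tcp_pos: [0.4677, -0.1254, 0.2247]
orientation: [2.26, 2.182, 0.0]
contact_force: [-0.1, -0.3, 0.8]
grip_width: -0.0004
```

Call:
apply_moves(
  deltas=[
    {"xyz": [0, 0, -0.001], "turn": 0},
    {"xyz": [0, 0, -0.0005], "turn": 0},
    {"xyz": [0, 0, 0], "turn": 0},
  ],
)

```text
clock: 10.8
tcp_pos: [0.4677, -0.1254, 0.2234]
orientation: [2.26, 2.182, 0.0]
contact_force: [-0.4, 0.0, 1.6]
grip_width: -0.0002
```

Call:
apply_moves(
  deltas=[
    {"xyz": [0, 0, -0.0005], "turn": 0},
    {"xyz": [0, 0, 0], "turn": 0},
  ],
)

```text
clock: 10.97
tcp_pos: [0.4678, -0.1254, 0.2232]
orientation: [2.26, 2.182, 0.0]
contact_force: [-1.9, 0.5, 6.7]
grip_width: -0.0001
```

Call:
apply_moves(
  deltas=[
    {"xyz": [0, 0, -0.0005], "turn": 0},
    {"xyz": [0, 0, 0], "turn": 0},
  ],
)

```text
clock: 11.13
tcp_pos: [0.4678, -0.1255, 0.223]
orientation: [2.26, 2.182, 0.0]
contact_force: [-2.2, -0.0, 12.0]
grip_width: 0.0001
```

Call:
apply_moves(
  deltas=[
    {"xyz": [0, 0.001, 0], "turn": 0},
    {"xyz": [0, 0.002, 0], "turn": 0},
    {"xyz": [0, 0.002, 0], "turn": 0},
    {"xyz": [0, 0.001, 0], "turn": 0},
    {"xyz": [0, 0, 0], "turn": 0},
  ],
)

```text
clock: 11.55
tcp_pos: [0.4679, -0.1198, 0.2231]
orientation: [2.26, 2.181, 0.0]
contact_force: [-2.5, -0.3, 12.0]
grip_width: 0.0
```

```bash
python3 snap.py scene c11 170 140 310 230; python3 snap.py side s11 260 140 360 240;python3 snap.py wrist w11 130 130 430 370; python3 -c "
from h import *
print(readout.get_obs()['moment'])"
```

```text
11.55 [ 0.4679 -0.1198  0.2231] [2.26  2.181 0.   ] [-2.46 -0.33 11.98] 4.7482090009366656e-05
11.6 [ 0.4678 -0.1198  0.2231] [2.26  2.181 0.   ] [-2.82 -0.19 11.88] -3.382537990238985e-05
11.65 [ 0.4679 -0.1198  0.2231] [2.260e+00 2.181e+00 1.000e-03] [-2.73 -0.69 10.76] -9.236020206433413e-05
[-0.12383135  0.58782466  0.01574823]
```

View pics/w11c.png

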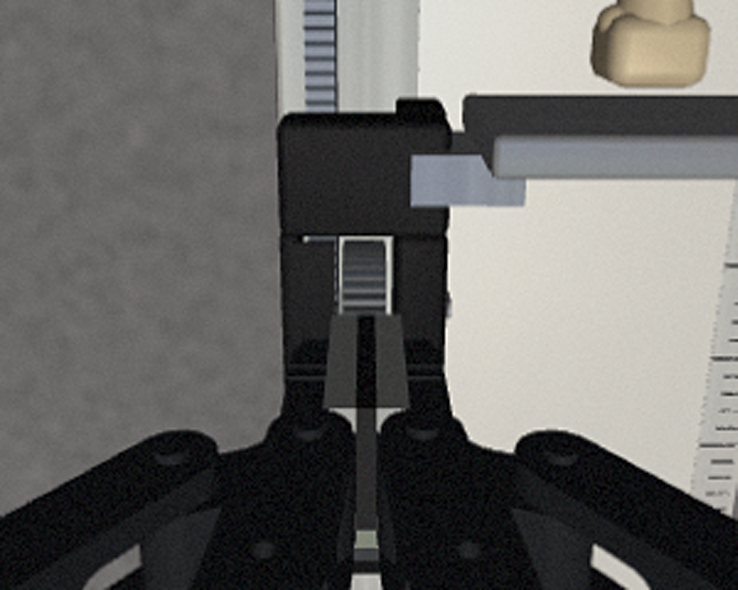

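Run:
```python
from h import *
import pickle
s=min(790/300,590/240)
for n,a,b in(("w10",88,125),("w11",138,178)):
  m=pickle.load(open(n+".pkl","rb"))
  P=lambda x,y,z:pz(m,130+x/s,130+y/s,z).round(4)
  print("plate top front/back",P(600,a,.06),P(600,b,.06))
m=pickle.load(open("w11.pkl","rb"))
print("slot front",P(366,236,.043),"bone base",P(650,80,.033),P(650,86,.014))
```

```text
plate top front/back [ 0.518  -0.0763  0.06  ] [ 0.5184 -0.084   0.06  ]
plate top front/back [ 0.5097 -0.0745  0.06  ] [ 0.5101 -0.0816  0.06  ]
slot front [ 0.469  -0.0967  0.043 ] bone base [ 0.5272 -0.069   0.033 ] [ 0.534  -0.0733  0.014 ]
```

Call:
apply_moves(
  deltas=[
    {"xyz": [0.0001, 0.002, 0], "turn": 0},
    {"xyz": [0.0001, 0.002, 0], "turn": 0},
    {"xyz": [0.0001, 0.002, 0], "turn": 0},
    {"xyz": [0.0001, 0.002, 0], "turn": 0},
    {"xyz": [0.0001, 0.002, 0], "turn": 0},
    {"xyz": [0.0001, 0.002, 0], "turn": 0},
  ],
)

```text
clock: 12.2
tcp_pos: [0.4684, -0.1081, 0.2231]
orientation: [2.26, 2.18, -0.0]
contact_force: [-4.0, -2.4, 11.4]
grip_width: -0.0001
```

Call:
apply_moves(
  deltas=[
    {"xyz": [0.0001, 0.002, 0], "turn": 0},
    {"xyz": [0.0001, 0.002, 0], "turn": 0},
    {"xyz": [0.0001, 0.002, 0], "turn": 0},
  ],
)

```text
clock: 12.45
tcp_pos: [0.4686, -0.102, 0.2231]
orientation: [2.26, 2.18, -0.0]
contact_force: [-3.1, -1.6, 10.5]
grip_width: 0.0001
```

```bash
python3 snap.py wrist w12 130 130 430 370; python3 snap.py side s12 260 140 360 240
```

```text
12.45 [ 0.4686 -0.102   0.2231] [ 2.26  2.18 -0.  ] [-3.12 -1.58 10.49] 7.686220839925338e-05
12.5 [ 0.4687 -0.1015  0.223 ] [2.26  2.181 0.   ] [-2.54 -1.14 10.61] 6.568201508717246e-05
```

View pics/w12c.png

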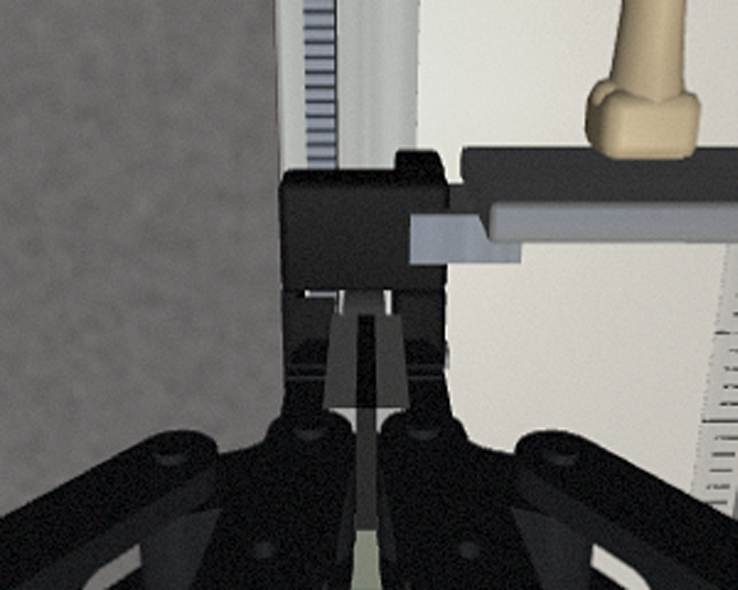

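View pics/s12c.png

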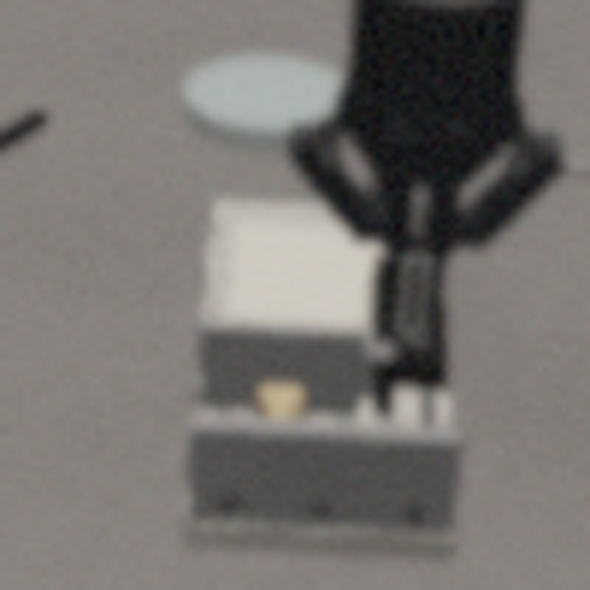

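Call:
apply_moves(
  deltas=[
    {"xyz": [0, 0, 0.004], "turn": 0},
    {"xyz": [0, 0, 0.004], "turn": 0},
    {"xyz": [-0.0002, -0.006, 0], "turn": 0},
    {"xyz": [-0.0002, -0.006, 0], "turn": 0},
    {"xyz": [-0.0002, -0.006, 0], "turn": 0},
    {"xyz": [0, 0, 0], "turn": 0},
    {"xyz": [0, 0, -0.004], "turn": 0},
    {"xyz": [0, 0, -0.002], "turn": 0},
    {"xyz": [0, 0, -0.001], "turn": 0},
    {"xyz": [0, 0, 0], "turn": 0},
    {"xyz": [0, 0, 0], "turn": 0},
  ],
)

```text
clock: 13.47
tcp_pos: [0.4678, -0.1193, 0.2231]
orientation: [-2.259, -2.182, 0.001]
contact_force: [-0.8, -0.4, 3.6]
grip_width: 0.0001
```

```bash
python3 snap.py wrist w13 130 130 430 370
```

```text
13.4667 [ 0.4678 -0.1193  0.2231] [-2.259e+00 -2.182e+00  1.000e-03] [-0.85 -0.35  3.57] 0.00010829159051393816
```

Call:
apply_moves(
  deltas=[
    {"xyz": [0, 0, -0.0005], "turn": 0},
    {"xyz": [0, 0, -0.0005], "turn": 0},
    {"xyz": [0, 0, 0], "turn": 0},
  ],
)

```text
clock: 13.77
tcp_pos: [0.4679, -0.1194, 0.2227]
orientation: [-2.26, -2.182, 0.0]
contact_force: [-3.4, -1.1, 11.0]
grip_width: -0.0
```

View pics/w13c.png

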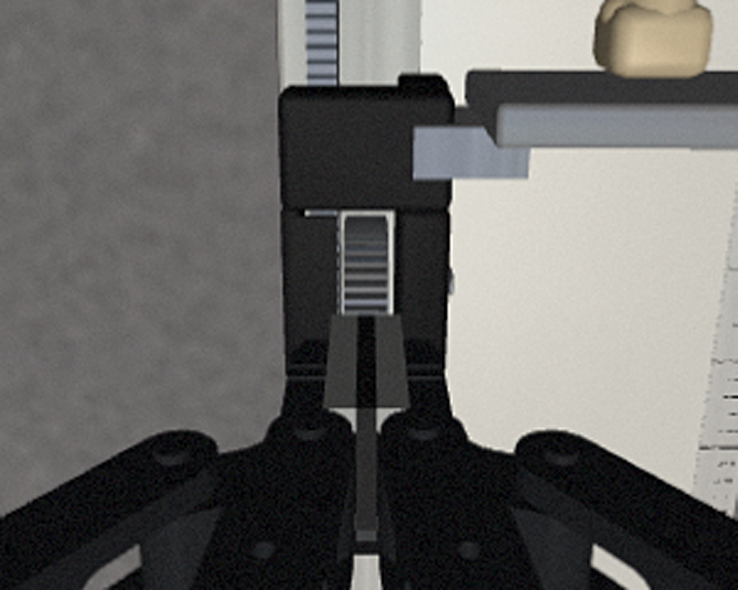

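Run:
```python
from h import *
import pickle
from fit import w
s=min(790/300,590/240);p=np.load("board.npy")
c,sn=np.cos(p[2]),np.sin(p[2])
for n,x,a in(("w10",600,88),("w11",600,138),("w12",600,203),("w13",600,104)):
  m=pickle.load(open(n+".pkl","rb"));q=pz(m,130+x/s,130+a/s,.06)
  yb=-sn*(q[0]-p[0])+c*(q[1]-p[1]);print(n,q.round(4),"gap",(.138-yb).round(4))
```

```text
w10 [ 0.518  -0.0763  0.06  ] gap 0.0853
w11 [ 0.5097 -0.0745  0.06  ] gap 0.0839
w12 [ 0.511  -0.0683  0.06  ] gap 0.0777
w13 [ 0.5091 -0.0679  0.06  ] gap 0.0774
```

Call:
apply_moves(
  deltas=[
    {"xyz": [0.0001, 0.0015, 0], "turn": 0},
    {"xyz": [0, 0.0015, 0], "turn": 0},
    {"xyz": [0.0001, 0.0015, 0], "turn": 0},
    {"xyz": [0, 0.0015, 0], "turn": 0},
    {"xyz": [0.0001, 0.0015, 0], "turn": 0},
    {"xyz": [0, 0.0015, 0], "turn": 0},
    {"xyz": [0.0001, 0.0015, 0], "turn": 0},
    {"xyz": [0, 0.0015, 0], "turn": 0},
    {"xyz": [0.0001, 0.0015, 0], "turn": 0},
    {"xyz": [0, 0.0015, 0], "turn": 0},
  ],
)

```text
clock: 14.6
tcp_pos: [0.4683, -0.1048, 0.223]
orientation: [2.26, 2.181, -0.001]
contact_force: [-4.8, -1.9, 13.8]
grip_width: 0.0
```

```bash
python3 snap.py wrist w14 130 130 430 370; python3 snap.py scene c14 220 160 310 230
```

```text
14.6 [ 0.4683 -0.1048  0.223 ] [ 2.260e+00  2.181e+00 -1.000e-03] [-4.77 -1.93 13.77] 6.241807111787374e-06
14.65 [ 0.4684 -0.1045  0.223 ] [ 2.260e+00  2.182e+00 -1.000e-03] [-4.27 -1.54 15.1 ] 0.0003338069504198373
```

View pics/w14c.png

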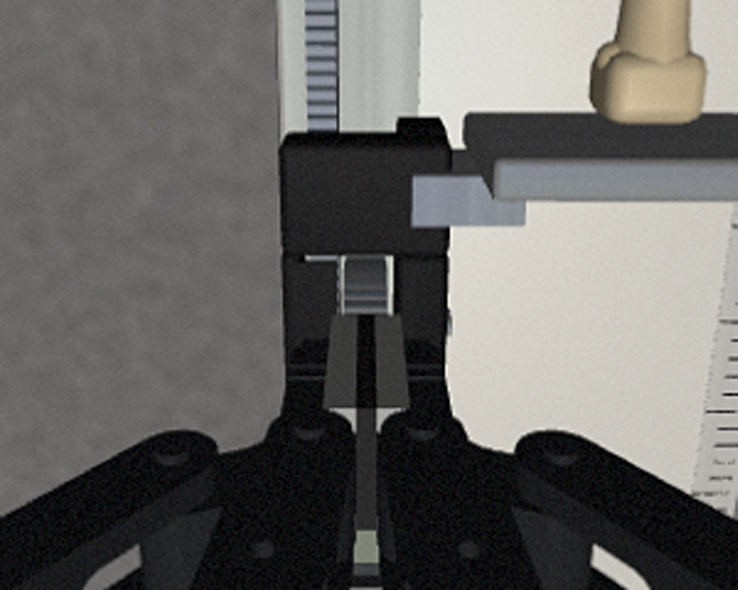

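View pics/c14c.png

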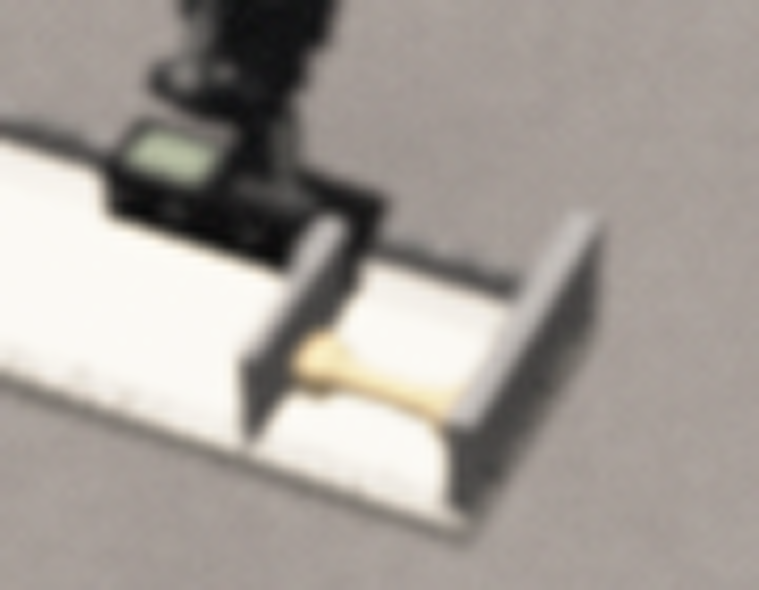

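Call:
apply_moves(
  deltas=[
    {"xyz": [0, 0.0007, 0], "turn": 0},
    {"xyz": [0, 0.0007, 0], "turn": 0},
    {"xyz": [0, 0.0007, 0], "turn": 0},
    {"xyz": [0, 0.0007, 0], "turn": 0},
    {"xyz": [0, 0.0007, 0], "turn": 0},
    {"xyz": [0, 0.0005, 0], "turn": 0},
  ],
)

```text
clock: 15.2
tcp_pos: [0.4684, -0.1009, 0.223]
orientation: [2.26, 2.181, -0.001]
contact_force: [-3.8, -1.9, 15.3]
grip_width: 0.0002
```

Call:
apply_moves(
  deltas=[
    {"xyz": [0, 0.0005, 0], "turn": 0},
    {"xyz": [0, 0.0005, 0], "turn": 0},
  ],
)

```text
clock: 15.37
tcp_pos: [0.4685, -0.0999, 0.2231]
orientation: [2.26, 2.181, -0.0]
contact_force: [-4.8, -2.2, 13.7]
grip_width: 0.0003
```

```bash
python3 snap.py wrist w15 130 130 430 370; python3 snap.py scene c15 220 160 310 230
```

```text
15.3667 [ 0.4685 -0.0999  0.2231] [ 2.26   2.181 -0.   ] [-4.76 -2.24 13.72] 0.0002925221948043788
15.4167 [ 0.4684 -0.0998  0.223 ] [ 2.26   2.181 -0.   ] [-4.03 -1.43 15.34] 0.00012664811434817046
```

View pics/w15c.png

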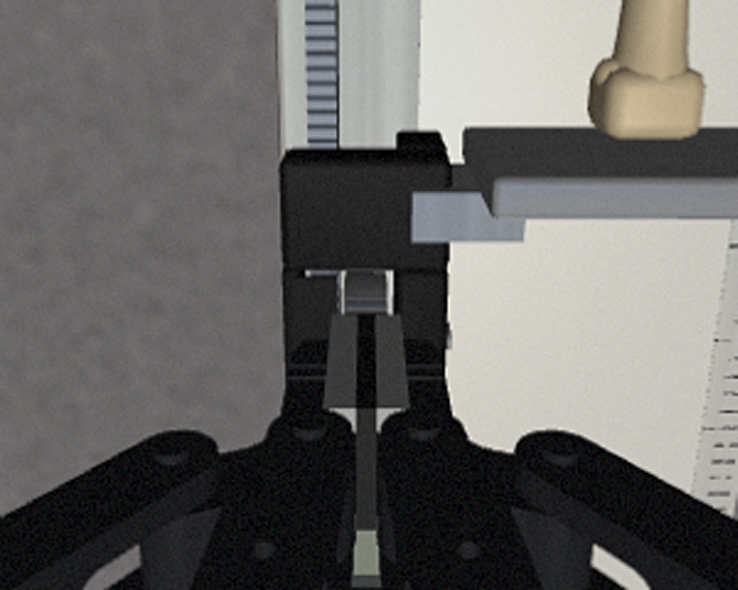

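Call:
apply_moves(
  deltas=[
    {"xyz": [0, 0.0002, 0], "turn": 0},
    {"xyz": [0, 0.0002, 0], "turn": 0},
    {"xyz": [0, 0, 0], "turn": 0},
  ],
)

```text
clock: 15.72
tcp_pos: [0.4685, -0.0994, 0.2231]
orientation: [2.26, 2.181, -0.0]
contact_force: [-5.0, -1.8, 15.1]
grip_width: -0.0002
```

Call:
apply_moves(
  deltas=[
    {"xyz": [0, 0.0002, 0], "turn": 0},
    {"xyz": [0, 0.0002, 0], "turn": 0},
    {"xyz": [0, 0, 0], "turn": 0},
  ],
)

```text
clock: 15.97
tcp_pos: [0.4685, -0.0991, 0.2231]
orientation: [2.26, 2.181, -0.0]
contact_force: [-3.5, -2.0, 13.6]
grip_width: -0.0005
```

Call:
apply_moves(
  deltas=[
    {"xyz": [0, 0.0002, 0], "turn": 0},
    {"xyz": [0, 0.0002, 0], "turn": 0},
    {"xyz": [0, 0, 0], "turn": 0},
  ],
)

```text
clock: 16.22
tcp_pos: [0.4685, -0.0987, 0.2231]
orientation: [2.26, 2.181, -0.0]
contact_force: [-5.2, -1.1, 13.8]
grip_width: -0.0002
```

Call:
apply_moves(
  deltas=[
    {"xyz": [0, 0.0002, 0], "turn": 0},
    {"xyz": [0, 0.0002, 0], "turn": 0},
    {"xyz": [0, 0, 0], "turn": 0},
  ],
)

```text
clock: 16.47
tcp_pos: [0.4685, -0.0983, 0.2231]
orientation: [2.26, 2.181, -0.0]
contact_force: [-3.1, -1.7, 14.2]
grip_width: 0.0002
```

Call:
apply_moves(
  deltas=[
    {"xyz": [0, 0.0002, 0], "turn": 0},
    {"xyz": [0, 0.0002, 0], "turn": 0},
    {"xyz": [0, 0, 0], "turn": 0},
  ],
)

```text
clock: 16.72
tcp_pos: [0.4685, -0.0979, 0.2231]
orientation: [2.26, 2.181, -0.0]
contact_force: [-4.1, -2.0, 13.2]
grip_width: 0.0001
```

Call:
apply_moves(
  deltas=[
    {"xyz": [0, 0.0002, 0], "turn": 0},
    {"xyz": [0, 0.0002, 0], "turn": 0},
    {"xyz": [0, 0, 0], "turn": 0},
  ],
)

```text
clock: 16.97
tcp_pos: [0.4685, -0.0974, 0.2231]
orientation: [2.26, 2.181, -0.0]
contact_force: [-4.3, -2.1, 14.9]
grip_width: 0.0005
```

Call:
apply_moves(
  deltas=[
    {"xyz": [0, 0.0002, 0], "turn": 0},
    {"xyz": [0, 0.0002, 0], "turn": 0},
    {"xyz": [0, 0, 0], "turn": 0},
  ],
)

```text
clock: 17.22
tcp_pos: [0.4685, -0.0972, 0.2231]
orientation: [2.26, 2.181, -0.0]
contact_force: [-4.0, -2.1, 14.6]
grip_width: -0.0001
```

Call:
apply_moves(
  deltas=[
    {"xyz": [0, 0.0002, 0], "turn": 0},
    {"xyz": [0, 0.0002, 0], "turn": 0},
    {"xyz": [0, 0, 0], "turn": 0},
  ],
)

```text
clock: 17.47
tcp_pos: [0.4685, -0.0969, 0.2231]
orientation: [2.26, 2.181, -0.0]
contact_force: [-3.8, -2.4, 12.9]
grip_width: 0.0002
```

```bash
python3 snap.py wrist w16 130 130 430 370; python3 snap.py scene c16 250 180 310 225;  python3 snap.py side s16 260 170 340 230
```

```text
17.4667 [ 0.4685 -0.0969  0.2231] [ 2.26   2.181 -0.   ] [-3.79 -2.4  12.93] 0.00018975440034298458
17.5167 [ 0.4685 -0.0969  0.2231] [ 2.26   2.181 -0.   ] [-3.71 -2.13 12.81] 0.00014024527891077704
17.5667 [ 0.4685 -0.0969  0.223 ] [ 2.26   2.181 -0.   ] [-3.65 -2.94 13.36] -5.2571671260907484e-05
```

View pics/w16c.png

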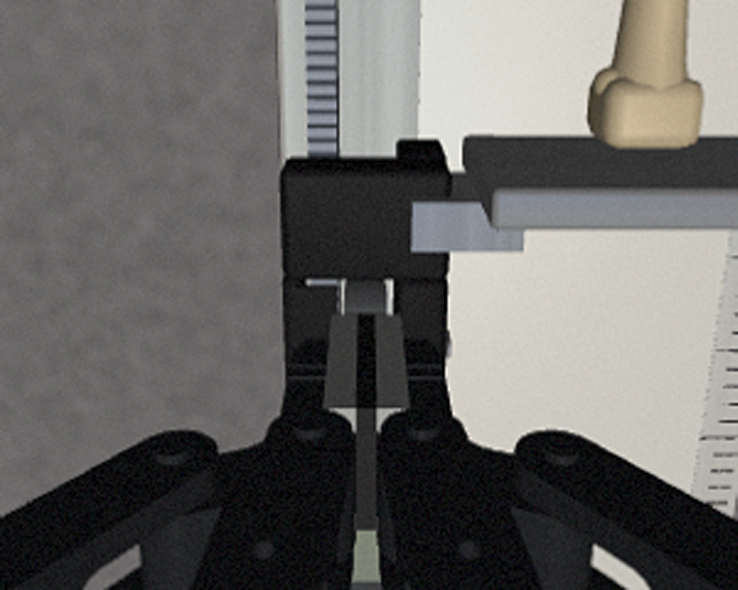

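View pics/s16c.png

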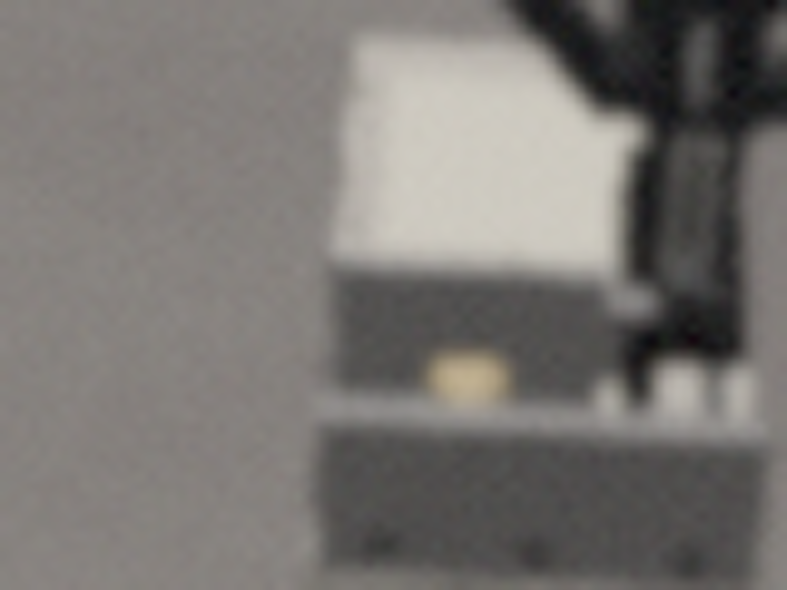

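Call:
apply_moves(
  deltas=[
    {"xyz": [0, 0.0001, 0], "turn": 0},
    {"xyz": [0, 0.0001, 0], "turn": 0},
    {"xyz": [0, 0, 0], "turn": 0},
  ],
)

```text
clock: 17.87
tcp_pos: [0.4685, -0.0968, 0.2231]
orientation: [2.26, 2.18, -0.0]
contact_force: [-3.3, -3.4, 13.9]
grip_width: 0.0003
```

```bash
cat > avg.py <<'E'
from h import *
L=[]
for i in range(4):
    o=readout.get_obs();L.append(np.r_[o["contact_force"],o["tcp_pos"]]); grab_frame("side")
L=np.array(L);print(o["clock"],L[:,1].round(2),L.mean(0).round(5))
E
python3 avg.py
```

```text
18.0167 [-3.41 -3.22 -2.52 -2.  ] [-3.52759 -2.78712 13.93188  0.46851 -0.09679  0.22306]
```

Call:
apply_moves(
  deltas=[
    {"xyz": [0, 0.0001, 0], "turn": 0},
    {"xyz": [0, 0, 0], "turn": 0},
    {"xyz": [0, 0, 0], "turn": 0},
  ],
)

```text
clock: 18.32
tcp_pos: [0.4685, -0.0967, 0.2231]
orientation: [2.26, 2.18, -0.0]
contact_force: [-4.4, -3.8, 13.2]
grip_width: -0.0001
```

```bash
sed -i 's/range(4)/range(8)/' avg.py; python3 avg.py
```

```text
18.6667 [-3.83 -4.15 -3.4  -3.43 -3.05 -2.21 -2.92 -3.11] [-4.1444  -3.26406 13.57867  0.46851 -0.09673  0.22306]
```

Call:
apply_moves(
  deltas=[
    {"xyz": [0, 0.0001, 0], "turn": 0},
    {"xyz": [0, 0, 0], "turn": 0},
    {"xyz": [0, 0, 0], "turn": 0},
  ],
)

```text
clock: 18.97
tcp_pos: [0.4685, -0.0967, 0.2231]
orientation: [2.26, 2.18, -0.001]
contact_force: [-3.6, -3.2, 13.6]
grip_width: 0.0
```

```bash
sed -i 's/range(8)/range(10)/' avg.py; python3 avg.py
```

```text
19.4167 [-3.17 -3.98 -3.72 -3.23 -3.89 -3.04 -2.93 -3.66 -2.9  -3.41] [-3.68504 -3.39357 13.40252  0.46851 -0.09668  0.22307]
```

Call:
apply_moves(
  deltas=[
    {"xyz": [0, 0.0001, 0], "turn": 0},
    {"xyz": [0, 0, 0], "turn": 0},
    {"xyz": [0, 0, 0], "turn": 0},
  ],
)

```text
clock: 19.72
tcp_pos: [0.4685, -0.0966, 0.2231]
orientation: [2.26, 2.18, -0.001]
contact_force: [-4.2, -2.4, 14.4]
grip_width: -0.0003
```

```bash
sed -i 's/range(10)/range(16)/' avg.py; python3 avg.py
```

```text
20.4667 [-2.4  -2.69 -3.1  -4.3  -4.72 -3.3  -3.33 -4.4  -3.81 -3.88 -3.55 -2.92
 -3.17 -3.06 -3.23 -4.25] [-3.59428 -3.50761 13.54368  0.4685  -0.09663  0.22306]
```

Call:
apply_moves(
  deltas=[
    {"xyz": [0, 0, 0.0005], "turn": 0},
    {"xyz": [0, 0, 0.0005], "turn": 0},
    {"xyz": [0, 0, 0.001], "turn": 0},
    {"xyz": [0, 0, 0.002], "turn": 0},
    {"xyz": [0, 0, 0.005], "turn": 0},
    {"xyz": [0, 0, 0.015], "turn": 0},
    {"xyz": [0, 0, 0.025], "turn": 0},
    {"xyz": [0.01, 0.01, 0.03], "turn": 0},
    {"xyz": [0.02, 0.02, 0.02], "turn": 0},
    {"xyz": [0.02, 0.02, 0], "turn": 0},
    {"xyz": [0, 0, 0], "turn": 0},
    {"xyz": [0, 0, 0], "turn": 0},
  ],
)

```text
clock: 21.52
tcp_pos: [0.5192, -0.0439, 0.3217]
orientation: [2.256, 2.186, 0.002]
contact_force: [0.3, -0.8, 0.0]
grip_width: -0.0004
```

```bash
python3 snap.py wrist w17 130 100 370 340; python3 snap.py scene c17 230 160 310 225;  python3 snap.py side s17 260 150 340 230
```

```text
21.5167 [ 0.5192 -0.0439  0.3217] [2.256e+00 2.186e+00 2.000e-03] [ 0.31 -0.8   0.04] -0.0003848668973110692
21.5667 [ 0.5182 -0.0452  0.3211] [-2.258e+00 -2.184e+00  1.000e-03] [-0.24 -1.34 -0.75] 5.6346817843209895e-05
21.6167 [ 0.5177 -0.0459  0.3208] [-2.259e+00 -2.182e+00  2.000e-03] [-1.47  0.13  0.09] -1.9709090736940104e-05
```

View pics/w17c.png

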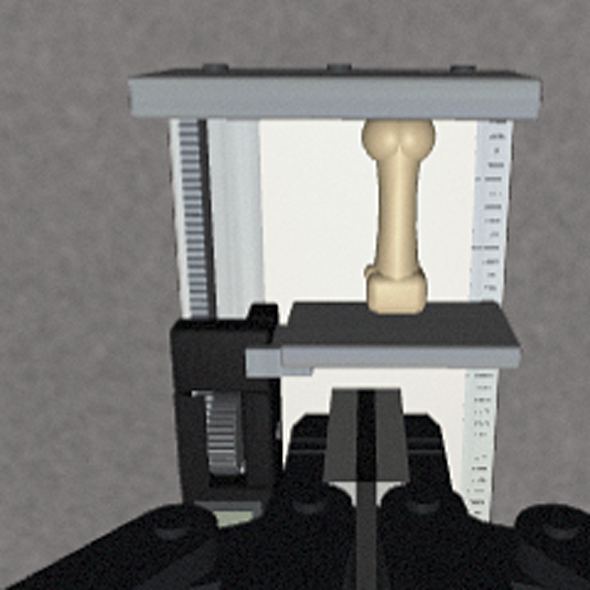

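View pics/c17c.png

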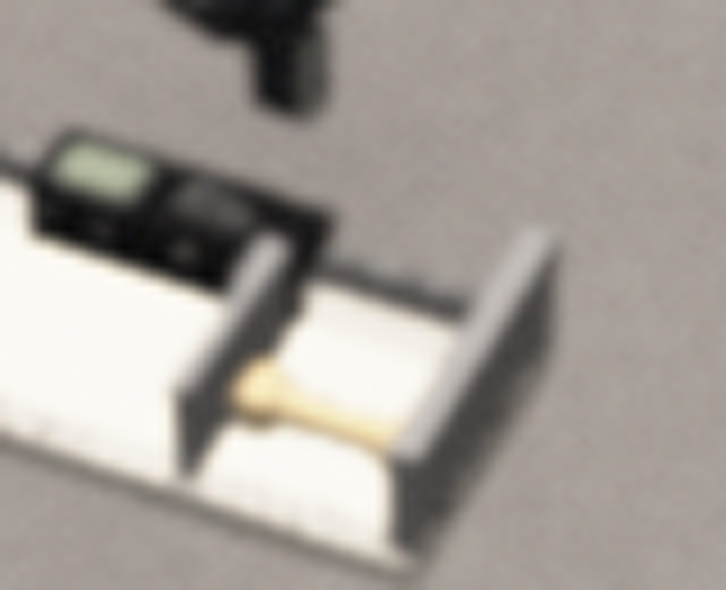

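Run:
```python
from h import *
import pickle
m=pickle.load(open("w17.pkl","rb"));s=590/240;p=np.load("board.npy")
c,sn=np.cos(p[2]),np.sin(p[2])
def yb(x,y,z):
    q=pz(m,130+x/s,100+y/s,z);return (-sn*(q[0]-p[0])+c*(q[1]-p[1])).round(4)
print("head face",yb(200,116,.064),yb(500,119,.064),"foot top",yb(320,346,.06),yb(500,347,.06),"foot bottom",yb(320,303,.014),yb(480,303,.014),"base end",yb(397,311,.033),"head tip vis",yb(397,120,.024))
```

```text
head face 0.139 0.1387 foot top 0.0679 0.0679 foot bottom 0.0666 0.0669 base end 0.0702 head tip vis 0.1343
```

```bash
python3 -c "
from h import *
print(r.hand_in(), readout.get_obs()['clock'])"
```

```text
the job is handed in; nothing more can be done
the job is handed in; nothing more can be done
```

The 70 mm metatarsal is on the bed between the plates. The carriage is closed on it at an estimated 6 N, and I handed the job in at about 21.7 s.

- **Bone:** I took the tray bone at wrist pixel (277,172), which measured 68 mm. The other candidates were a roughly 92 mm one on the bench and two small ones. I laid it lengthwise, head end towards the head plate, and let it go.
- **Closing:** I rolled the thumbwheel with the closed fingertips in two strokes, then crept up in 0.1–0.4 mm steps. The drag stayed near 1.5–2 N while the carriage was moving. It then climbed against the bone to about 3.6 N, averaged over 16 readings. By the wheel formula that is about 5.9 N on the plate, give or take roughly 0.5 N because the force readings were noisy.
- **Checks after lifting clear:** the last pictures show the base end against the foot plate and the head end at the head plate. My camera estimate of the gap is 70.9 mm, against 70 mm for the bone. That is within the calibration error, so the pictures alone cannot rule out a few tenths of a millimetre of play. The evidence that it is closed is the rise in force.
- **Not checked:** I did not press the wheel again after letting go, nor look again at the rest of the bench.

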